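Set freshly glued gift canisters on their drying forms

TASK

The bases of the two gift canisters lying in the wire cradle have just been glued. Turn each one over and slip it mouth-down over the free drying form that fits it (the green canister on the free wide form, the red one on the free slim form), lowering it, never dropping it, until its rim sits fully home on the form's flange, and let go. Leave the canisters that are already drying, and everything else on the table, as they are.

Things in the scene. Friction and masses are not known exactly. Their poses are not given: they have to be found in the camera images.
- wide_canister: loose green gift canister: stiff round tube, 66 mm outside, 60 mm inside, 130 mm long, open mouth, closed aluminium base; about 0.14 kg. Origin: centre of the base's outer face; z runs along the tube from base to mouth. It starts in either cradle lane, on a 25 degree slope, mouth low and towards the cradle's -x side; inverted, its z points straight down
- slim_canister: loose red gift canister, like the green one but 54 mm outside, 48 mm inside, 127 mm long; about 0.12 kg. Origin, axes and start as for the green one, in the other lane
- wide_canister_mouth (a point): centre of the green canister's mouth, in the plane of its rim, 130 mm from its base
- slim_canister_mouth (a point): centre of the red canister's mouth, in the plane of its rim, 127 mm from its base
- wide_form_seat (a point): free wide form (white): round upright post, 56 mm diameter, on a flange of 80 mm diameter, fixed to the drying board. This point is on the post's axis at the flange's top face, 32 mm above the table; the post rises 85 mm above it, its top 20 mm tapering to a blunt nose. A seated canister's rim rests on the flange
- slim_form_seat (a point): the free slim form (grey): as the wide one, but a post of 44 mm diameter on a flange of 68 mm diameter. The seat is again 32 mm above the table and the post rises 85 mm above it
- dry_wide: a green canister, same as the loose one, already drying inverted on the other wide form; origin at the centre of its base, which is its top, 162 mm above the table. To be left alone
- dry_slim: a red canister, same as the loose one, already drying inverted on the other slim form; origin at the centre of its base, its top, 159 mm above the table. To be left alone
- drying_board: fixed plywood board, 120 x 440 mm, top 24 mm above the table; origin under its centre, its y axis along its length. The four forms stand on it in one row along y, at -162, -54, 54 and 162 mm, in any order; x points to its far side. It stands on the robot's left or right
- cradle: fixed sloping rack of dark steel wire, about 140 x 190 mm, 80 mm high at the back; origin on the table under its middle. Two lanes at y = -60 and +60 mm of its frame, each of two 8 mm rods 32 mm apart under a canister, sloping 25 degrees down to its -x side (roughly towards the robot), where a low bar stops the mouth. It stands on the other side from the board
- gold_spool: gold ribbon spool lying at the far edge, 68 mm in diameter, 34 mm high; to be left alone
- red_spool: red ribbon spool lying at the near side, 68 mm in diameter, 34 mm high; to be left alone
- orange_sachet: orange sachet at the right side, 74 x 131 x 27 mm; to be left alone
- marker: black marker pen near the right edge, 17 x 135 x 16 mm; to be left alone

How it is judged:
At the end, for the whole second after the job is handed in: the green canister stands inverted on the free wide form and the red one on the free slim form, each with the centre of its mouth within 6 mm of the centre of its flange's top face and its axis within 3.5 degrees of vertical, both released and at rest (distance between wide_canister_mouth and wide_form_seat below 0.006 m and angle between each of wide_canister, slim_canister's own z axis and vertical above 3.08 rad and distance between slim_canister_mouth and slim_form_seat below 0.006 m and linear speed of each of wide_canister, slim_canister below 0.01 m/s); the robot touches nothing.
It fails at once if the green canister is let drop (moves faster than 0.5 m/s while the fingers do not hold it) (contact force between the fingers and wide_canister below 0.1 N and linear speed of wide_canister above 0.5 m/s).
It fails at once if the red canister is let drop (moves faster than 0.5 m/s while the fingers do not hold it) (contact force between the fingers and slim_canister below 0.1 N and linear speed of slim_canister above 0.5 m/s).
It fails at once if a canister already drying is moved by more than 15 mm (distance of any of dry_wide, dry_slim from where it was at the start of the episode above 0.015 m).
It fails at once if a loose bystander (spools, sachet, marker) is moved by more than 20 mm (distance of any of gold_spool, red_spool, orange_sachet, marker from where it was at the start of the episode above 0.02 m).
It also fails if it takes over 72 s, if anything falls off the work surface, if the arm or the gripper's body presses on something with over 40 N, if the wrist force passes 120 N, or if a joint passes its speed limit or range.

ROBOT

A 6-joint arm with a two-finger parallel gripper is mounted at the origin on the work surface; the furniture and walls round the work are solid. World frame = base frame: x ahead of the robot, y to its left, z up, the work surface at z = 0. Lengths are in m, angles in rad, forces in N, time in s.
With the tool pointing down it reaches from about 0.35 to 0.775 m from the base axis. Payload 5.5 kg.
Tool frame: the origin (TCP) lies between the finger pads; the fingertips stand 22 mm ahead of it and the grasp point (between the pads) lies 3 mm ahead of it; z points along the fingers, y is the line along which they close (so a half turn about z gives the same grasp; the last joint's range is limited). The gripper opens to 85 mm and grips with 20 to 120 N. Pads are 22 mm wide; open, the fingers measure 114 mm over their backs; the gripper's body (76 mm by 85 mm) begins 54 mm behind the grasp point. The pads swing forward as they close: fully open they stand 13 mm farther back than shut.
Start: joints at [0.973, 0.313, 0.046, 1.304, 0, 1.431], TCP at [0.254, 0.516, 0.253] pointing down, gripper open.
Joint ranges: [-2.76, 2.76], [-0.86, 1.69], [-1.03, 1.26], [-2.2, 2.34], [-1.47, 1.5], [-3.14, 3.14]. Speed limits (rad/s): [2.57, 2.57, 3.14, 3.14, 3.14, 3.14].

INTERFACE

Orientations are given as a unit quaternion [w, x, y, z].
In Python, from workcell import env gives the robot as it stands.
- The arm moves only by the shell command python3 nudge.py 'ROWS' [OPENING] [FORCE]. ROWS is a JSON list of rows, 1 to 8 of them, each of 6 numbers: dx, dy, dz in m, then a rotation vector rx, ry, rz in rad; each row is the pose to reach, as a shift and turn from the pose commanded when the command began, along the tool's axes at that moment; what a row does not reach only later rows make up. A row lasts 1/8 s, in which the tool goes at most 0.0625 m and 0.188 rad, less where a joint would pass 70% of its speed; a pose out of reach is approached as far as the arm can. OPENING is the finger opening in m, set as the command begins (- or left out keeps the last). The fingers move at their own pace and stop on an object; FORCE is the grip in N (left out, the last holds). Time passes only in rows, so rows that do not move let the fingers close. It prints the time, the measured TCP pose, the force, the opening and the grip force at its end.
- env.get_state(): the state, without advancing time (a new reading comes with each control period).
- env.read_camera(name): name is "scene" or "side" or "wrist"; returns a dict with "image" (420x560x3 uint8, red, green, blue), "K" (3x3 intrinsics, pixels), "D" ([k1, k2, p1, p2, k3] as OpenCV has them; the pictures are not rectified), "R" (3x3) and "t" (3): a world point X has camera coordinates R X + t. Camera axes: x right, y down, z forward; pixel columns grow to the right and rows downward; lengths in m; the calibration is good to about 2 mm. A picture is of the moment at which its call begins. There is no depth.
- env.hand_in(): hands the job in; it is judged then, once.
The state is a dict: "clock": time; "joint_pos": joint angles; "qvel": joint speeds; "tau": joint torques, N m; "tcp_pos": TCP position; "orientation": TCP orientation; "wrist_force": force on the tool from outside, world axes, zero at the start; "ft_torque": the same for the moment, N m; "finger_gap": finger opening in m; "grip_force": force on a finger pad.
Only numpy, scipy, OpenCV 4.12 (cv2) and the standard library are available. Lean on these libraries where they do the work, as an engineer would, in place of code of your own. Each camera call takes 0.05 s, during which the arm holds its last target. There are 200 camera calls.

## Working session

There is one attempt and no reset: what is moved stays moved. The work goes in short steps, Python scripts to look and compute and a shell command to move; the robot and the scene stay as the last step left them, time stands still between calls to the robot, and variables do not carry over. Pictures are saved under pics/ and viewed, at most 10 in all, crops included, and the job is handed in when it is done.

```bash
ls; mkdir -p pics; python3 - <<'E'
from workcell import env
import cv2,json
print({k:v for k,v in env.get_state().items()})
ims=[]
for n in ["scene","side","wrist"]:
    c=env.read_camera(n); cv2.imwrite(f"pics/{n}0.png",c["image"][:,:,::-1]); print(n,c["K"],c["D"],c["R"],c["t"])
E
```

```text
nudge.py
pics
workcell.py
{'clock': 0.0, 'joint_pos': array([9.73392682e-01, 3.13995599e-01, 4.49576594e-02, 1.30359606e+00,
       1.02308771e-05, 1.43118760e+00]), 'qvel': array([-8.62381767e-04,  9.26453237e-04,  2.57439953e-04, -8.42256103e-04,
       -1.37136197e-03, -2.84958366e-05]), 'tau': array([-5.23435992e-04, -4.80631578e+01,  2.98530757e+01,  1.93842757e-02,
       -3.01392147e-04,  1.56282901e-06]), 'tcp_pos': array([0.2538717 , 0.51538642, 0.25240285]), 'orientation': array([-3.35757005e-04,  2.26903786e-01,  9.73916746e-01, -8.55308006e-04]), 'wrist_force': array([ 0.13014712,  0.54592749, -0.31180854]), 'ft_torque': array([0.01451101, 0.00178822, 0.00042169]), 'grip_force': 0.0, 'finger_gap': 0.08512134780028911}
scene [[460.06789169   0.         287.44638069]
 [  0.         460.06789169 218.57651588]
 [  0.           0.           1.        ]] [0.01570534 0.         0.         0.         0.        ] [[ 0.862447   -0.50594908 -0.0141666 ]
 [-0.33570107 -0.55084484 -0.76411698]
 [ 0.37880069  0.66376614 -0.64492212]] [-0.48453752  0.2451005   1.36966243]
side [[504.11910832   0.         274.31756414]
 [  0.         504.11910832 208.67540382]
 [  0.           0.           1.        ]] [-0.05263377  0.          0.          0.          0.        ] [[ 0.99854513 -0.05390872 -0.00121437]
 [-0.028062   -0.500295   -0.86540016]
 [ 0.04604507  0.86417519 -0.50107992]] [-0.56041899  0.10090646  1.53409364]
wrist [[325.86691132   0.         283.69806208]
 [  0.         325.86691132 203.20818819]
 [  0.           0.           1.        ]] [-0.05454677  0.          0.          0.          0.        ] [[ 0.44180912  0.89710847 -0.00104857]
 [ 0.85057194 -0.41851861  0.31838585]
 [ 0.2851878  -0.14155766 -0.94796063]] [-0.57381378 -0.04119994  0.3809267 ]
```
View pics/scene0.png

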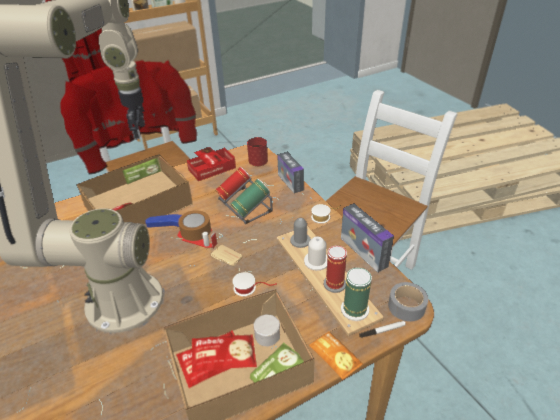

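View pics/side0.png

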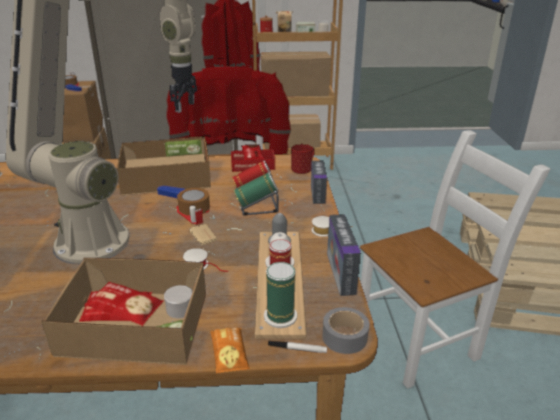

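The scene view shows the cradle with red (235,183) and green (250,200) canisters. On the board are the free slim form at (300,233), the free wide form at (316,250), dry red (336,268) and dry green (356,293). The side view agrees: cradle about (257,188), board (280,280). I'll zoom in next.

```bash
cat > h.py <<'E'
import numpy as np,cv2
from scipy.spatial.transform import Rotation as Ro
from workcell import env
def ray(c,uv):
    p=cv2.undistortPoints(np.array([[uv]],float),c["K"],np.array(c["D"]))[0,0]
    d=c["R"].T@np.array([p[0],p[1],1]); return -c["R"].T@c["t"],d/np.linalg.norm(d)
def onz(c,uv,z):
    o,d=ray(c,uv); return o+d*(z-o[2])/d[2]
def tri(rs):
    A=sum(np.eye(3)-np.outer(d,d) for o,d in rs); b=sum((np.eye(3)-np.outer(d,d))@o for o,d in rs)
    return np.linalg.solve(A,b)
def proj(c,X):
    return cv2.projectPoints(np.array(X,float).reshape(-1,1,3),cv2.Rodrigues(c["R"])[0],c["t"],c["K"],np.array(c["D"]))[0][:,0]
def tool():
    s=env.get_state(); q=s["orientation"]; return Ro.from_quat([q[1],q[2],q[3],q[0]]),s["tcp_pos"]
def go(p,Rt=None):
    "shift and rotation vector in tool axes to reach p, Rt"
    R,t=tool(); v=R.as_matrix().T@(np.array(p)-t); r=(R.inv()*Rt).as_rotvec() if Rt is not None else np.zeros(3)
    return np.round(v,4),np.round(r,4)
E
python3 - <<'E'
from h import *
s=cv2.imread("pics/scene0.png"); d=cv2.imread("pics/side0.png")
def cr(i,x,y,w,h,k): return cv2.resize(i[y:y+h,x:x+w],(w*k,h*k),interpolation=cv2.INTER_CUBIC)
o=np.zeros((600,800,3),np.uint8)
for im,(x,y) in [(cr(s,205,155,80,60,5),(0,0)),(cr(d,222,155,80,60,5),(400,0)),(cr(s,270,205,130,100,3),(0,300)),(cr(d,240,205,130,100,3),(400,300))]:
    o[y:y+im.shape[0],x:x+im.shape[1]]=im
cv2.imwrite("pics/z.png",o)
E
```

View pics/z.png

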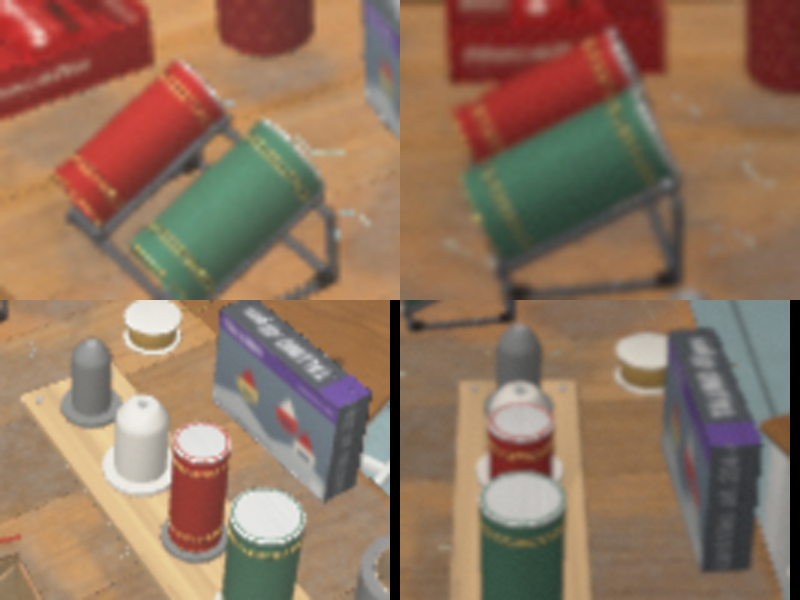

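The top crops show the canister outlines, with both bases at the upper right. The bottom crops give the noses: grey (300.3,219) and white (317.7,238.3) in scene, (279.7,214.3) and (280,233.3) in side. The dry canister tops are also visible.

```bash
python3 - <<'E'
from h import *
s=env.read_camera("scene");d=env.read_camera("side")
for n,a,b,z in [("grey",(300.3,219),(279.7,214.3),.117),("white",(317.7,238.3),(280,233.3),.117),("dslim",(337,252.7),(280.7,246.7),.159),("dwide",(359,276.7),(281,270.7),.162)]:
    print(n,onz(s,a,z).round(4),onz(d,b,z).round(4),tri([ray(s,a),ray(d,b)]).round(4))
def m(c,lo,hi,box):
    h=cv2.cvtColor(c["image"],cv2.COLOR_RGB2HSV);k=cv2.inRange(h,lo,hi);x,y,w,hh=box;mm=np.zeros_like(k);mm[y:y+hh,x:x+w]=k[y:y+hh,x:x+w]
    n,l,st,ce=cv2.connectedComponentsWithStats(mm);i=1+st[1:,4].argmax();return ce[i],st[i]
for lo,hi in [((60,80,40),(95,255,255))]:
    a=m(s,lo,hi,(205,155,80,60));b=m(d,lo,hi,(222,155,80,60));print(a,b,tri([ray(s,a[0]),ray(d,b[0])]))
print(onz(s,(233,183),.07))
E
```

```text
grey [ 0.5713 -0.068   0.117 ] [ 0.5733 -0.0651  0.117 ] [ 0.5727 -0.0663  0.1166]
white [ 0.5689 -0.1726  0.117 ] [ 0.5678 -0.1652  0.117 ] [ 0.5664 -0.1766  0.1231]
dslim [ 0.5562 -0.2878  0.159 ] [ 0.5614 -0.2902  0.159 ] [ 0.5615 -0.2813  0.152 ]
dwide [ 0.5519 -0.394   0.162 ] [ 0.5555 -0.3905  0.162 ] [ 0.5545 -0.3914  0.1607]
(array([248.38659794, 193.97938144]), array([238, 185,  22,  20, 194], dtype=int32)) (array([254.85221675, 189.47044335]), array([242, 177,  28,  26, 406], dtype=int32)) [0.50873759 0.18460032 0.07241834]
[0.49629573 0.28412488 0.07      ]
```

```bash
python3 - <<'E'
from h import *
c=env.read_camera("wrist");R,t=tool()
T=R.as_matrix();o=-c["R"].T@c["t"]
print("cam in tool",T.T@(o-t),"cam axes in tool\n",(T.T@c["R"].T).round(3))
print(T.round(3))
# target: cam optical axis hits (0.505,.235,.07) with tool y=+y, down, tcp z .32
for a,Y in [("A",1),("B",-1)]:
    Rt=np.array([[-Y,0,0],[0,Y,0],[0,0,-1.]]).T
    oc=Rt@(T.T@(o-t)); z=Rt@(T.T@c["R"].T)[:,2]
    p=np.array([.505,.235,.07])+z*((.34+oc[2]-.07)/z[2])-oc
    print(a,p,go(p,Ro.from_matrix(Rt)))
E
```

```text
cam in tool [ 0.08230507 -0.00063935 -0.1209675 ] cam axes in tool
 [[ 0.    -0.948 -0.319]
 [ 1.     0.     0.   ]
 [-0.    -0.319  0.948]]
[[-0.897  0.442 -0.   ]
 [ 0.442  0.897 -0.   ]
 [ 0.    -0.001 -1.   ]]
A [0.45589853 0.23551767 0.34      ] (array([-0.3049, -0.1622, -0.0869]), array([-5.000e-04, -2.000e-04, -4.578e-01]))
B [0.55410147 0.23448233 0.34      ] (array([-0.3934, -0.1197, -0.087 ]), array([-3.0000e-04,  6.0000e-04,  2.6838e+00]))
```

```bash
python3 nudge.py '[[-0.05,-0.025,-0.03,0,0,-0.1],[-0.1,-0.053,-0.06,0,0,-0.2],[-0.15,-0.08,-0.087,0,0,-0.3],[-0.2,-0.106,-0.087,0,0,-0.4],[-0.25,-0.133,-0.087,0,0,-0.458],[-0.305,-0.162,-0.087,0,0,-0.458],[-0.305,-0.162,-0.087,0,0,-0.458],[-0.305,-0.162,-0.087,0,0,-0.458]]' 0.085 && python3 - <<'E'
from h import *
c=env.read_camera("wrist");cv2.imwrite("pics/w1.png",c["image"][:,:,::-1]);np.save("w1.npy",c,allow_pickle=True)
print(env.get_state()["joint_pos"].round(3))
E
```

```text
clock: 1.3
tcp_pos: [0.4561, 0.2355, 0.3402]
orientation: [-0.0, 0.001, 1.0, 0.0]
wrist_force: [-0.0, -0.5, -0.2]
finger_gap: 0.0853
grip_force: 0.0
[0.321 0.183 0.086 1.475 0.    0.321]
```

View pics/w1.png

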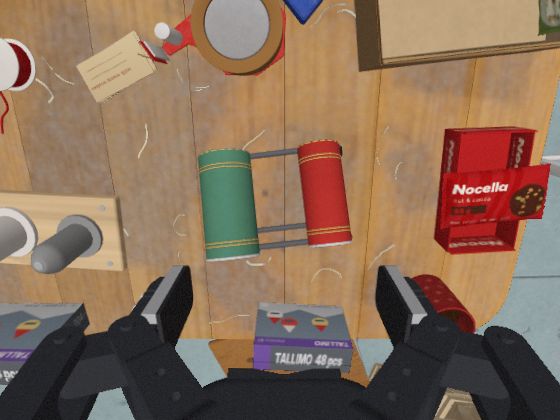

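The wrist view shows green at roughly (199–258, 150–260) and red at (300–352, 140–247). The mouths are at the top and the bases at the bottom, with clear space between the lanes.

```bash
cat > cyl.py <<'E'
from h import *
def cyl(c,col,box,r,L):
    h=cv2.cvtColor(c["image"],cv2.COLOR_RGB2HSV)
    k=cv2.inRange(h,(60,90,40),(95,255,255)) if col=="g" else cv2.inRange(h,(0,150,60),(8,255,255))|cv2.inRange(h,(172,150,60),(180,255,255))
    x,y,w,hh=box;m=np.zeros_like(k);m[y:y+hh,x:x+w]=k[y:y+hh,x:x+w]
    m=cv2.morphologyEx(m,cv2.MORPH_CLOSE,np.ones((7,7)))
    rows=np.where(m.any(1))[0];a,b=rows[0]+int(.15*len(rows)),rows[0]+int(.85*len(rows))
    E=[[],[]]
    for v in range(a,b):
        xs=np.where(m[v])[0];E[0].append((xs[0]-.5,v));E[1].append((xs[-1]+.5,v))
    n=[]
    for e in E:
        D=np.array([ray(c,p)[1] for p in e]);n.append(np.linalg.svd(D)[2][2])
    o=-c["R"].T@c["t"]
    mid=ray(c,(np.mean([e[0] for q in E for e in q]),(a+b)/2))[1]
    n=[x*np.sign(x@mid) for x in n] # inward
    ax=np.cross(*n);ax/=np.linalg.norm(ax)
    if ax[0]>0: ax=-ax
    bis=n[0]+n[1];bis-=ax*(bis@ax);bis/=np.linalg.norm(bis)
    d=r/(bis@n[0])
    pn=np.cross(ax,bis) # plane normal containing axis
    return o,ax,bis,d,pn,rows[[0,-1]],m
E
python3 - <<'E'
from cyl import *
c=np.load("w1.npy",allow_pickle=True).item()
for col,box,r,L in [("g",(185,130,90,150),.033,.13),("r",(290,125,75,140),.027,.127)]:
    o,ax,bis,d,pn,rows,m=cyl(c,col,box,r,L)
    print(col,"ax",ax.round(3),"slope",np.degrees(np.arcsin(-ax[2])),"d",d,"near",(o+bis*d).round(3),"pn",pn.round(4),rows,
     [ (np.where(m[v])[0][[0,-1]]) for v in (rows[0]+3,rows[1]-3)])
    # yaw with slope 25: ax in plane pn with given slope
    best=min(np.linspace(-.5,.5,2001),key=lambda y:abs(pn@np.array([-np.cos(y)*.9063,-np.sin(y)*.9063,-.4226])));print("yaw",best)
    ys,xs=np.where(m);mu=(xs.mean(),ys.mean());print(mu)
    s=env.read_camera("scene");sd=env.read_camera("side")
print([onz(c,p,z).round(3) for p,z in [((78,243),.032),((14,236),.032),((91,271-10),.032)]])
E
```

```text
g ax [-0.855 -0.123 -0.504] slope 30.28982132918246 d 0.41765347952768916 near [0.59  0.175 0.109] pn [ 0.0308 -0.9819  0.187 ] [149 258] [array([209, 246]), array([207, 237])]
yaw 0.12050000000000005
(np.float64(227.79080970909766), np.float64(203.72058551046877))
r ax [-0.89  -0.104 -0.443] slope 26.312571491799815 d 0.4151397631801819 near [0.551 0.293 0.091] pn [ 0.1547 -0.9848 -0.0794] [139 244] [array([311, 336]), array([308, 340])]
yaw 0.11850000000000005
(np.float64(323.58381771681), np.float64(192.24157172750523))
[array([ 0.58 , -0.07 ,  0.032]), array([ 0.569, -0.17 ,  0.032]), array([ 0.61 , -0.056,  0.032])]
```

```bash
python3 - <<'E'
from cyl import *
from scipy.optimize import least_squares
c=np.load("w1.npy",allow_pickle=True).item()
im=c["image"]
print(im[140:156:1,223].tolist(),"\n",im[250:268,232].tolist(),"\n",im[132:146,318].tolist(),"\n",im[236:256,330].tolist())
E
```

```text
[[179, 135, 96], [180, 137, 94], [178, 134, 87], [178, 134, 94], [179, 137, 97], [178, 137, 99], [179, 140, 107], [179, 142, 109], [178, 144, 96], [191, 165, 99], [86, 138, 112], [87, 140, 115], [84, 138, 113], [88, 141, 114], [82, 135, 107], [87, 137, 114]] 
 [[83, 132, 109], [83, 132, 109], [83, 131, 109], [80, 131, 108], [81, 132, 106], [83, 133, 110], [114, 144, 127], [181, 189, 187], [208, 208, 211], [186, 176, 170], [151, 119, 93], [155, 124, 97], [154, 123, 97], [154, 120, 95], [156, 123, 95], [155, 121, 90], [158, 122, 90], [160, 123, 91]] 
 [[167, 137, 107], [164, 135, 104], [163, 135, 105], [165, 134, 106], [165, 136, 107], [165, 135, 106], [166, 135, 106], [166, 129, 98], [182, 86, 57], [181, 58, 48], [178, 46, 40], [178, 47, 43], [179, 51, 45], [178, 46, 42]] 
 [[186, 52, 48], [185, 49, 45], [185, 54, 48], [187, 50, 47], [187, 52, 47], [187, 51, 47], [185, 61, 57], [192, 156, 155], [207, 205, 203], [192, 185, 180], [164, 132, 100], [174, 136, 97], [174, 137, 94], [173, 136, 96], [172, 134, 91], [173, 134, 95], [173, 135, 95], [174, 137, 96], [176, 136, 100], [176, 138, 101]]
```

```bash
python3 - <<'E'
from cyl import *
from scipy.optimize import least_squares
c=np.load("w1.npy",allow_pickle=True).item()
for col,box,r,L,vm,vb in [("g",(185,130,90,150),.033,.13,148.7,258.9),("r",(290,125,75,140),.027,.127,139.6,245.3)]:
    o,ax,bis,d,pn,rows,m=cyl(c,col,box,r,L)
    # recover inward normals
    n=[];
    for sg in (1,-1):
        q=np.sqrt(1-(r/d)**2);n.append((r/d)*bis+sg*q*pn)
    def A(y): return -np.array([np.cos(y)*.9063,np.sin(y)*.9063,.4226])
    def f(x):
        a=A(x[3]);P=x[:3];M=P+L*a
        def top(Q): 
            u=o-Q;u-=a*(u@a);return Q+r*u/np.linalg.norm(u)
        px=proj(c,[top(M),top(P)])[:,1]-[vm,vb]
        return np.r_[px,[800*(k@(Q-o)-r) for k in n for Q in (P,M)]]
    s=least_squares(f,[.57,.19 if col=="g" else .3,.1,.12]);P=s.x[:3];a=A(s.x[3])
    print(col,"base",P.round(4),"mouth",(P+L*a).round(4),"yaw",s.x[3].round(4),s.fun.round(2))
    for n_ in ("scene","side"):
        k=env.read_camera(n_); print(n_,proj(k,[P,P+L*a]).round(1).tolist())
E
```

```text
g base [0.5673 0.172  0.0978] mouth [0.4503 0.1579 0.0428] yaw 0.1198 [ 0.45 -0.41 -0.08 -0.89 -0.13 -0.86]
scene [[263.9, 186.3], [237.2, 211.2]]
side [[273.3, 182.7], [238.3, 200.3]]
r base [0.5513 0.2927 0.0939] mouth [0.437  0.2791 0.0403] yaw 0.1184 [ 0.18 -0.17 -0.14 -0.32 -0.16 -0.29]
scene [[244.8, 172.1], [219.7, 195.2]]
side [[267.0, 168.1], [234.8, 184.3]]
```

```bash
cat >> h.py <<'E'
def Rg(y,tilt):
    "tool pitched: z at tilt rad up from straight down, heading y; x toward mouth"
    h=np.array([np.cos(y),np.sin(y),0]);k=np.array([0,0,1.])
    z=np.sin(tilt)*h-np.cos(tilt)*k; x=-np.cos(tilt)*h-np.sin(tilt)*k
    return Ro.from_matrix(np.c_[x,np.cross(z,x),z])
E
python3 - <<'E'
from h import *
R=Rg(.119,np.radians(25));M=R.as_matrix();G=np.array([.5673,.172,.0978])+.032*M[:,0]
for b in (.08,0): print(go(G+M[:,2]*(.004-b),R))
E
```

```text
(array([-0.0507, -0.0717,  0.1872]), array([-0.0255, -0.4357, -0.1156]))
(array([-0.0842, -0.0677,  0.2597]), array([-0.0255, -0.4357, -0.1156]))
```

```bash
python3 nudge.py '[[-0.013,-0.018,0.03,-0.006,-0.11,-0.03],[-0.025,-0.036,0.08,-0.013,-0.22,-0.06],[-0.038,-0.054,0.13,-0.019,-0.33,-0.09],[-0.0507,-0.0717,0.1872,-0.0255,-0.4357,-0.1156],[-0.0507,-0.0717,0.1872,-0.0255,-0.4357,-0.1156],[-0.0507,-0.0717,0.1872,-0.0255,-0.4357,-0.1156]]' && python3 - <<'E'
from h import *
c=env.read_camera("wrist");cv2.imwrite("pics/w2.png",c["image"][:,:,::-1])
R=Rg(.119,np.radians(25));M=R.as_matrix();G=np.array([.5673,.172,.0978])+.032*M[:,0]
print(go(G+M[:,2]*.004,R),env.get_state()["joint_pos"].round(3))
E
```

```text
clock: 2.5
tcp_pos: [0.5082, 0.1644, 0.1549]
orientation: [0.217, -0.057, 0.974, 0.013]
wrist_force: [0.3, 0.6, 0.4]
finger_gap: 0.0849
grip_force: 0.0
(array([0.0052, 0.0002, 0.0818]), array([-0.0001,  0.0049, -0.0015])) [ 0.176  0.001 -0.685  0.445 -0.024  0.053]
```

View pics/w2.png

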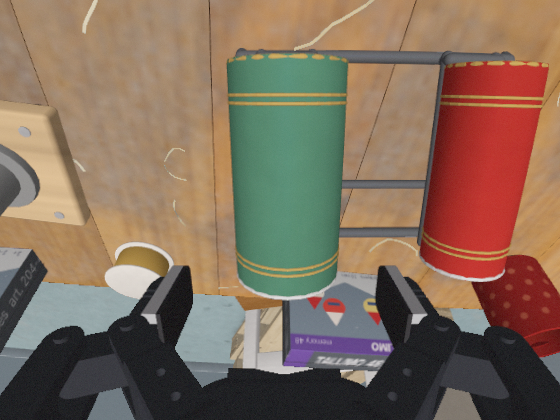

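The green tube is centred between the fingers (columns 230–347, base rim at row about 295). I'll descend and grip.

```bash
python3 nudge.py '[[0.003,0,0.03,0,0,0],[0.003,0,0.06,0,0.003,0],[0.004,0,0.081,0,0.003,0],[0.004,0,0.081,0,0.003,0],[0.004,0,0.081,0,0.003,0]]' && python3 - <<'E'
from h import *
R=Rg(.119,np.radians(25));M=R.as_matrix();G=np.array([.5673,.172,.0978])+.032*M[:,0]
print(go(G+M[:,2]*.004,R))
E
python3 nudge.py '[[0,0,0,0,0,0],[0,0,0,0,0,0],[0,0,0,0,0,0],[0,0,0,0,0,0]]' 0.05 50
```

```text
clock: 3.18
tcp_pos: [0.5398, 0.1685, 0.0807]
orientation: [0.216, -0.058, 0.975, 0.013]
wrist_force: [-0.1, 0.5, -0.3]
finger_gap: 0.0855
grip_force: 0.0
(array([-0.0004,  0.0003,  0.0002]), array([-0.0001,  0.0007, -0.0008]))
clock: 3.68
tcp_pos: [0.5384, 0.1685, 0.0802]
orientation: [0.216, -0.058, 0.975, 0.013]
wrist_force: [-3.1, 1.7, 5.5]
finger_gap: 0.0652
grip_force: 53.5
```

```bash
python3 nudge.py '[[0,0,-0.03,0,0,0],[0,0,-0.07,0,0,0],[0,0,-0.11,0,0,0],[0,0,-0.15,0,0,0],[0,0,-0.18,0,0,0],[0,0,-0.18,0,0,0]]' && python3 - <<'E'
from h import *
R=Rg(-.05,np.radians(90));print(go([.50,-.17,.30],R))
# intermediate: near the radius, halfway yaw
R=Rg(.05,np.radians(90));print(go([.50,.05,.30],R),env.get_state()["joint_pos"].round(3))
E
```

```text
clock: 4.42
tcp_pos: [0.4629, 0.159, 0.2446]
orientation: [0.217, -0.057, 0.974, 0.013]
wrist_force: [0.6, -0.8, -1.7]
finger_gap: 0.0654
grip_force: 57.3
(array([-0.0219, -0.3311, -0.051 ]), array([ 0.1498, -1.1289,  0.0947]))
(array([-0.0453, -0.1126, -0.0399]), array([ 0.0607, -1.1312,  0.0381])) [ 0.182 -0.172 -0.603  0.702 -0.027  0.058]
```

```bash
python3 nudge.py '[[-0.003,-0.04,-0.007,0.02,-0.15,0.012],[-0.006,-0.088,-0.014,0.04,-0.31,0.026],[-0.01,-0.136,-0.021,0.061,-0.47,0.04],[-0.012,-0.184,-0.028,0.083,-0.63,0.053],[-0.016,-0.232,-0.036,0.105,-0.79,0.066],[-0.019,-0.28,-0.043,0.127,-0.95,0.08],[-0.022,-0.331,-0.051,0.15,-1.129,0.095],[-0.022,-0.331,-0.051,0.15,-1.129,0.095]]' && python3 nudge.py '[[0,0,0,0,0,0],[0,0,0,0,0,0]]' && python3 - <<'E'
from h import *
print(go([.50,-.17,.30],Rg(-.05,np.radians(90))),env.get_state()["joint_pos"].round(3))
c=env.read_camera("wrist");cv2.imwrite("pics/w3.png",c["image"][:,:,::-1])
E
```

```text
clock: 5.42
tcp_pos: [0.5325, -0.2356, 0.3753]
orientation: [0.635, -0.006, 0.773, 0.011]
wrist_force: [-0.8, 0.7, -2.0]
finger_gap: 0.0652
grip_force: 59.5
clock: 5.68
tcp_pos: [0.5337, -0.2289, 0.3761]
orientation: [0.634, -0.01, 0.773, 0.014]
wrist_force: [0.1, -0.4, -0.5]
finger_gap: 0.0652
grip_force: 59.5
(array([ 0.0814,  0.0593, -0.0161]), array([ 0.0837, -0.1971, -0.0005])) [-0.968 -0.209 -1.028 -0.463  0.974 -0.289]
```

View pics/w3.png

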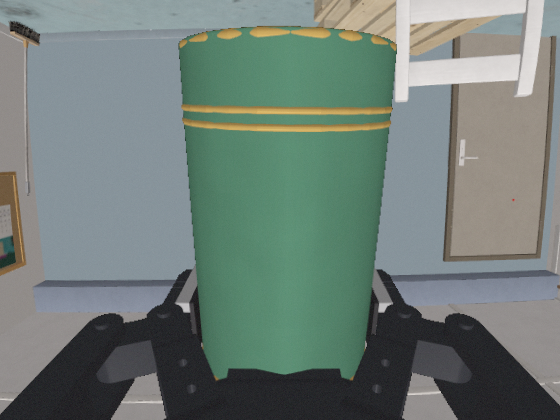

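The held tube looks square in the fingers. Joint 3 is at its limit (-1.03), so a level tool can't reach that close to the base. I'll fit a small kinematic model to see which tool tilts are feasible at the form.

```bash
cat > kin.py <<'E'
from h import *
from scipy.optimize import least_squares
J=np.array([[.97339,.31400,.04496,1.3036,0,1.431],[.321,.183,.086,1.475,0,.321],[.176,.001,-.685,.445,-.024,.053],[.182,-.172,-.603,.702,-.027,.058]])
P=np.array([[.25387,.51539,.2524],[.4561,.2355,.3402],[.5082,.1644,.1549],[.4629,.159,.2446]])
s=env.get_state();J=np.vstack([J,[-.968,-.209,-1.028,-.463,.974,-.289]]);P=np.vstack([P,[.5337,-.2289,.3761]])
def fk(q,k):
    h,l1,l2,l3,d,r0=k;e=Ro.from_euler
    Rz=e("z",q[0]);fw=Rz*e("y",q[1]-q[2]);W=Rz*e("y",q[1]-q[2]+q[3]);T=W*e("z",q[4])
    p=np.array([0,0,h])+Rz.apply([r0,0,0])+(Rz*e("y",q[1])).apply([0,0,l1])+fw.apply([l2,0,0])+W.apply([l3,0,0])+T.apply([d,0,0])
    return p,T
K=least_squares(lambda k:np.r_[np.concatenate([fk(q,k)[0]-p for q,p in zip(J,P)]),1e-3*(k-[.2,.4,.4,.1,.2,0])],[.2,.4,.4,.1,.2,0]).x
lo=np.array([-2.76,-.86,-1.03,-2.2,-1.47]);hi=np.array([2.76,1.69,1.26,2.34,1.5])
def ik(p,y,tilt,q0=(0,0,-.5,.3,0)):
    z=np.array([np.cos(y)*np.sin(tilt),np.sin(y)*np.sin(tilt),-np.cos(tilt)])
    f=lambda q:(lambda a:np.r_[a[0]-p,.3*(a[1].apply([1,0,0])-z)])(fk(q,K))
    r=min((least_squares(f,np.clip(g,lo+.01,hi-.01),bounds=(lo,hi)) for g in ([np.arctan2(p[1],p[0]),0,-.5,.3,0],[-.6,-.3,-.9,0,.6],[0,.5,0,1.3,0])),key=lambda r:r.cost)
    return r.x,np.abs(r.fun).max()
E
python3 - <<'E'
from kin import *
print(K.round(3),[np.abs(fk(q,K)[0]-p).max().round(4) for q,p in zip(J,P)])
for name,F in [("wide",(.567,-.172)),("slim",(.572,-.067))]:
  for t in (90,75,65,55,45,30):
    o=[]
    for y in (-.4,-.05,.3):
      for z in (.135,.25): q,e=ik(np.array([*F,z]),y,np.radians(t));o.append((round(float(e),3),round(q[2],2)))
    print(name,t,o)
g=[.538,.1685,.082]
for t in (25,0,-10,-20,-30): print(t,[ik(np.array([.538,y,.085+h]),.119,np.radians(t)) for y in (.1685,.289) for h in (0,)])
E
```

```text
[ 0.376  0.461  0.451  0.094  0.352 -0.014] [np.float64(0.062), np.float64(0.0722), np.float64(0.0809), np.float64(0.0769), np.float64(0.0264)]
wide 90 [(0.006, np.float64(-0.93)), (0.018, np.float64(-1.03)), (0.0, np.float64(-0.89)), (0.009, np.float64(-1.03)), (0.0, np.float64(-0.74)), (0.0, np.float64(-0.88))]
wide 75 [(0.013, np.float64(-1.03)), (0.039, np.float64(-1.03)), (0.005, np.float64(-1.03)), (0.02, np.float64(-1.03)), (0.0, np.float64(-0.86)), (0.0, np.float64(-0.9))]
wide 65 [(0.024, np.float64(-1.03)), (0.012, np.float64(-1.03)), (0.007, np.float64(-1.03)), (0.003, np.float64(-1.03)), (0.0, np.float64(-0.85)), (0.0, np.float64(-0.82))]
wide 55 [(0.0, np.float64(-1.03)), (0.0, np.float64(-0.95)), (0.0, np.float64(-0.99)), (0.0, np.float64(-0.92)), (0.0, np.float64(-0.79)), (0.0, np.float64(-0.71))]
wide 45 [(0.0, np.float64(-0.89)), (0.0, np.float64(-0.78)), (0.0, np.float64(-0.86)), (0.0, np.float64(-0.75)), (0.0, np.float64(-0.69)), (0.0, np.float64(-0.59))]
wide 30 [(0.0, np.float64(-0.63)), (0.0, np.float64(-0.5)), (0.0, np.float64(-0.61)), (0.0, np.float64(-0.48)),
[... 1524 characters left out ...]
45354e-16]), np.float64(8.659739592076221e-15))]
-10 [(array([0.2855327 , 0.61428607, 0.08407173, 1.21274808, 0.0287886 ]), np.float64(2.02921013325863e-14)), (array([0.4594874 , 0.69763692, 0.22699681, 1.26485509, 0.05802176]), np.float64(3.5746405835368474e-14))]
-20 [(array([0.27112787, 0.78038274, 0.32343941, 1.45920201, 0.05185357]), np.float64(9.254887967102832e-10)), (array([0.43213363, 0.86736452, 0.48287083, 1.51965195, 0.10555225]), np.float64(5.040412531798211e-14))]
-30 [(array([0.25969418, 0.96718624, 0.59071954, 1.71363919, 0.07017281]), np.float64(1.5898393712632242e-13)), (array([0.41007832, 1.06920327, 0.78812995, 1.79491558, 0.14398972]), np.float64(6.792344464656708e-13))]
```

```bash
sed -i 's/h,l1,l2,l3,d,r0=k/h,l1,l2,l3,d,r0,la=k/; s/Rz.apply(\[r0,0,0\])/Rz.apply([r0,la,0])/; s/\[.2,.4,.4,.1,.2,0\]/[.2,.4,.4,.1,.2,0,.08]/g' kin.py
cat > t.py <<'E'
from kin import *
print(K.round(3),[np.abs(fk(q,K)[0]-p).max().round(4) for q,p in zip(J,P)])
for name,F in [("wide",(.567,-.172)),("slim",(.572,-.067))]:
  for t in (90,75,65,55,45,30):
    o=[]
    for y in (-.4,-.05,.3):
      for z in (.135,.25): q,e=ik(np.array([*F,z]),y,np.radians(t));o.append((round(float(e),3),round(float(q[2]),2)))
    print(name,t,o)
for t in (25,0,-10,-20,-30): print(t,[(lambda a:(a[0].round(2),round(float(a[1]),3)))(ik(np.array([.538,y,.085]),.119,np.radians(t))) for y in (.1685,.289)])
E
python3 t.py
```

```text
[ 0.339  0.484  0.437  0.16   0.273 -0.005  0.081] [np.float64(0.003), np.float64(0.0095), np.float64(0.0111), np.float64(0.0085), np.float64(0.008)]
wide 90 [(0.02, -1.03), (0.041, -1.03), (0.014, -1.02), (0.024, -1.03), (0.0, -0.89), (0.0, -1.03)]
wide 75 [(0.031, -1.03), (0.039, -1.03), (0.029, -1.03), (0.026, -1.03), (0.0, -0.98), (0.0, -0.97)]
wide 65 [(0.032, -1.03), (0.014, -1.03), (0.015, -1.03), (0.004, -1.03), (0.0, -0.91), (0.0, -0.84)]
wide 55 [(0.005, -1.03), (0.0, -0.95), (0.0, -1.01), (0.0, -0.9), (0.0, -0.81), (0.0, -0.7)]
wide 45 [(0.0, -0.91), (0.0, -0.78), (0.0, -0.87), (0.0, -0.73), (0.0, -0.7), (0.0, -0.57)]
wide 30 [(0.0, -0.65), (0.0, -0.5), (0.0, -0.62), (0.0, -0.47), (0.0, -0.51), (0.0, -0.36)]
slim 90 [(0.017, -1.03), (0.034, -1.03), (0.035, -1.03), (0.059, -1.03), (0.008, -1.0), (0.02, -1.03)]
slim 75 [(0.031, -1.03), (0.034, -1.03), (0.04, -1.03), (0.047, -1.03), (0.02, -1.03), (0.014, -1.03)]
slim 65 [(0.03, -1.03), (0.013, -1.03), (0.037, -1.03), (0.019, -1.03), (0.006, -1.03), (0.0, -1.0)]
slim 55 [(0.006, -1.03), (0.0, -0.95), (0.01, -1.03), (0.0, -0.98), (0.0, -0.96), (0.0, -0.85)]
slim 45 [(0.0, -0.92), (0.0, -0.79), (0.0, -0.94), (0.0, -0.8), (0.0, -0.83), (0.0, -0.7)]
slim 30 [(0.0, -0.67), (0.0, -0.52), (0.0, -0.68), (0.0, -0.53), (0.0, -0.61), (0.0, -0.46)]
25 [(array([ 0.17,  0.21, -0.66,  0.26, -0.02]), 0.0), (array([ 0.42,  0.3 , -0.53,  0.32, -0.12]), 0.0)]
0 [(array([ 0.16,  0.45, -0.18,  0.94,  0.  ]), 0.0), (array([ 0.36,  0.53, -0.05,  0.99,  0.  ]), 0.0)]
-10 [(array([0.16, 0.58, 0.03, 1.19, 0.01]), 0.0), (array([0.34, 0.66, 0.17, 1.24, 0.04]), 0.0)]
-20 [(array([0.15, 0.74, 0.25, 1.43, 0.01]), 0.0), (array([0.33, 0.82, 0.4 , 1.49, 0.07]), 0.0)]
-30 [(array([0.15, 0.9 , 0.48, 1.67, 0.02]), 0.0), (array([0.32, 0.99, 0.66, 1.76, 0.1 ]), 0.0)]
```

A tool tilt of about 45° at the form is reachable. That needs a grasp tilted 20° the other way in the cradle, so I'll put green back and regrasp with the tool leaning.

```bash
python3 - <<'E'
from h import *
R,t=tool();R2=Rg(.119,np.radians(25))
print(go([.4629,.159,.2446],R2), (R.inv()*R2).as_rotvec())
c=np.load("w1.npy",allow_pickle=True).item(); print("spool",onz(c,(12,66),.034))
E
```

```text
(array([ 0.1438,  0.3886, -0.0304]), array([-0.0646,  0.938 , -0.0611])) [-0.06458268  0.93797141 -0.06111808]
spool [ 0.33287237 -0.10969857  0.034     ]
```

```bash
python3 nudge.py '[[0.018,0.05,-0.005,-0.008,0.12,-0.008],[0.036,0.1,-0.01,-0.016,0.24,-0.016],[0.054,0.15,-0.014,-0.024,0.36,-0.024],[0.072,0.2,-0.018,-0.032,0.48,-0.032],[0.09,0.25,-0.022,-0.04,0.6,-0.04],[0.108,0.3,-0.026,-0.05,0.72,-0.048],[0.126,0.345,-0.03,-0.058,0.84,-0.055],[0.1438,0.3886,-0.0304,-0.0646,0.938,-0.0611]]' && python3 nudge.py '[[0,0,0,0,0,0],[0,0,0,0,0,0]]' && python3 - <<'E'
from h import *
print(go([.4629,.159,.2446],Rg(.119,np.radians(25))),go([.5384,.1685,.0802],Rg(.119,np.radians(25))))
E
```

```text
clock: 6.72
tcp_pos: [0.4617, 0.1606, 0.2455]
orientation: [0.216, -0.06, 0.974, 0.012]
wrist_force: [1.3, -1.1, -0.6]
finger_gap: 0.0651
grip_force: 59.5
clock: 6.98
tcp_pos: [0.4624, 0.1583, 0.2446]
orientation: [0.217, -0.059, 0.974, 0.012]
wrist_force: [-0.2, 0.1, -0.8]
finger_gap: 0.0653
grip_force: 59.5
(array([-0.0005,  0.0006,  0.0003]), array([-0.0013,  0.0009,  0.0022])) (array([0.0002, 0.0013, 0.1814]), array([-0.0013,  0.0009,  0.0022]))
```

```bash
python3 nudge.py '[[0,0,0.045,0,0,0],[-0.001,0.001,0.09,0,0,0.002],[-0.001,0.001,0.13,0,0,0.002],[-0.001,0.001,0.16,0,0,0.002],[-0.001,0.001,0.172,0,0,0.002],[-0.001,0.001,0.18,0,0,0.002],[-0.001,0.001,0.1805,0,0,0.002]]' && python3 nudge.py '[[0,0,0,0,0,0],[0,0,0,0,0,0],[0,0,0,0,0,0]]' 0.085
```

```text
clock: 7.85
tcp_pos: [0.5408, 0.1671, 0.0826]
orientation: [0.217, -0.056, 0.974, 0.012]
wrist_force: [0.2, 0.0, -0.9]
finger_gap: 0.0653
grip_force: 59.5
clock: 8.22
tcp_pos: [0.5408, 0.1676, 0.0825]
orientation: [0.217, -0.057, 0.974, 0.012]
wrist_force: [0.1, 0.2, 0.2]
finger_gap: 0.0853
grip_force: 0.0
```

```bash
python3 - <<'E'
from h import *
a=Rg(.119,np.radians(25)).as_matrix()[:,0];G=np.array([.5673,.172,.0978])+.032*a
R=Rg(.119,np.radians(-20));print(go(G+R.as_matrix()[:,2]*.003,R))
E
```

```text
(array([ 0.0034,  0.0012, -0.0004]), array([-0.0009,  0.788 , -0.003 ]))
```

```bash
python3 nudge.py '[[0,0,0,0,0.14,0],[0.001,0,0,0,0.28,0],[0.001,0.001,0,0,0.42,-0.001],[0.002,0.001,0,0,0.56,-0.002],[0.003,0.001,0,0,0.7,-0.003],[0.0034,0.0012,0,0,0.788,-0.003],[0.0034,0.0012,0,0,0.788,-0.003]]' && python3 - <<'E'
from h import *
a=Rg(.119,np.radians(25)).as_matrix()[:,0];G=np.array([.5673,.172,.0978])+.032*a
R=Rg(.119,np.radians(-20));print(go(G+R.as_matrix()[:,2]*.003,R))
c=env.read_camera("wrist");cv2.imwrite("pics/w4.png",c["image"][:,:,::-1])
E
```

```text
clock: 9.1
tcp_pos: [0.5417, 0.1688, 0.0812]
orientation: [-0.171, -0.058, 0.983, -0.01]
wrist_force: [6.3, 1.2, 7.6]
finger_gap: 0.0849
grip_force: 0.0
(array([0.004 , 0.0002, 0.0011]), array([-0.0003,  0.0047, -0.0008]))
```

View pics/w4.png

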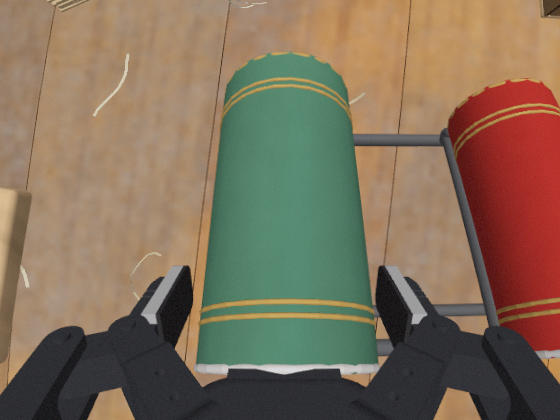

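The fingers straddle green (columns 200–375 at the base), but a 10 N reaction suggests the gripper body touches the base edge. I'll back off slightly along the tool before gripping.

```bash
python3 nudge.py '[[0.002,0,-0.004,0,0,0],[0.003,0,-0.006,0,0,0],[0.003,0,-0.006,0,0,0]]'; python3 nudge.py '[[0,0,0,0,0,0],[0,0,0,0,0,0],[0,0,0,0,0,0],[0,0,0,0,0,0]]' 0.05 55
```

```text
clock: 9.52
tcp_pos: [0.5363, 0.1682, 0.0872]
orientation: [-0.174, -0.058, 0.983, -0.011]
wrist_force: [-0.0, -0.2, -0.2]
finger_gap: 0.0852
grip_force: 0.0
clock: 10.02
tcp_pos: [0.5365, 0.1685, 0.0873]
orientation: [-0.174, -0.058, 0.983, -0.01]
wrist_force: [-0.9, 2.6, 4.1]
finger_gap: 0.065
grip_force: 61.0
```

```bash
python3 - <<'E'
from h import *
R,t=tool();T=R.as_matrix()
m=T.T@(np.array([.4503,.1579,.0428])-t);b=T.T@(np.array([.5673,.172,.0978])-t);np.save("g_mb.npy",[m,b]);print(m,b)
R2=Rg(-.05,np.radians(45));a=R2.apply(m-b);print("axis",a/np.linalg.norm(a))
tgt=np.array([.567,-.172,.19])-R2.apply(m);print(tgt)
E
python3 nudge.py '[[0.015,0,-0.04,0,0,0],[0.03,0,-0.08,0,0,0],[0.045,0,-0.12,0,0,0],[0.06,0,-0.16,0,0,0],[0.06,0,-0.18,0,0,0],[0.06,0,-0.18,0,0,0]]'
python3 - <<'E'
from h import *
m,b=np.load("g_mb.npy");R2=Rg(-.05,np.radians(45));print(go(np.array([.567,-.172,.19])-R2.apply(m),R2))
E
```

```text
[ 0.0663126  -0.00031342  0.0716116 ] [-0.02552289 -0.00019067 -0.0204701 ]
axis [ 0.00128984 -0.0010096  -0.99999866]
[ 0.56327339 -0.1714997   0.28752713]
clock: 10.78
tcp_pos: [0.5429, 0.1687, 0.2774]
orientation: [-0.172, -0.058, 0.983, -0.011]
wrist_force: [0.6, 0.3, -1.8]
finger_gap: 0.0655
grip_force: 61.6
(array([ 0.0222, -0.3403, -0.0022]), array([ 0.0371, -1.1298,  0.1741]))
```

```bash
python3 nudge.py '[[0.003,-0.04,0,0.005,-0.15,0.022],[0.006,-0.088,0,0.01,-0.31,0.047],[0.009,-0.136,0,0.016,-0.47,0.072],[0.012,-0.184,0,0.021,-0.63,0.096],[0.015,-0.232,0,0.026,-0.79,0.12],[0.019,-0.285,-0.001,0.031,-0.95,0.146],[0.0222,-0.3403,-0.0022,0.0371,-1.13,0.174],[0.0222,-0.3403,-0.0022,0.0371,-1.13,0.174]]' && python3 nudge.py '[[0,0,0,0,0,0],[0,0,0,0,0,0]]' && python3 - <<'E'
from h import *
m,b=np.load("g_mb.npy");R2=Rg(-.05,np.radians(45));print(go(np.array([.567,-.172,.19])-R2.apply(m),R2),env.get_state()["joint_pos"].round(2))
o=np.zeros((600,800,3),np.uint8)
for n,x,(cx,cy) in [("scene",0,(318,225)),("side",400,(280,215))]:
    c=env.read_camera(n);np.save(n+"5.npy",c,allow_pickle=True);k=c["image"][cy-60:cy+60,cx-40:cx+40,::-1];o[:,x:x+400]=cv2.resize(k,(400,600),interpolation=cv2.INTER_CUBIC)
cv2.imwrite("pics/z5.png",o)
E
```

```text
clock: 11.78
tcp_pos: [0.557, -0.174, 0.2801]
orientation: [0.378, 0.028, 0.925, -0.01]
wrist_force: [-0.1, 0.2, -1.5]
finger_gap: 0.065
grip_force: 61.7
clock: 12.02
tcp_pos: [0.5631, -0.1701, 0.2871]
orientation: [0.381, 0.022, 0.924, -0.009]
wrist_force: [-0.0, 0.1, -0.9]
finger_gap: 0.0654
grip_force: 61.7
(array([-0.0004, -0.0014, -0.0001]), array([ 0.0019, -0.0031,  0.0018])) [-0.61 -0.16 -0.67  0.36  0.39 -0.42]
```

View pics/z5.png

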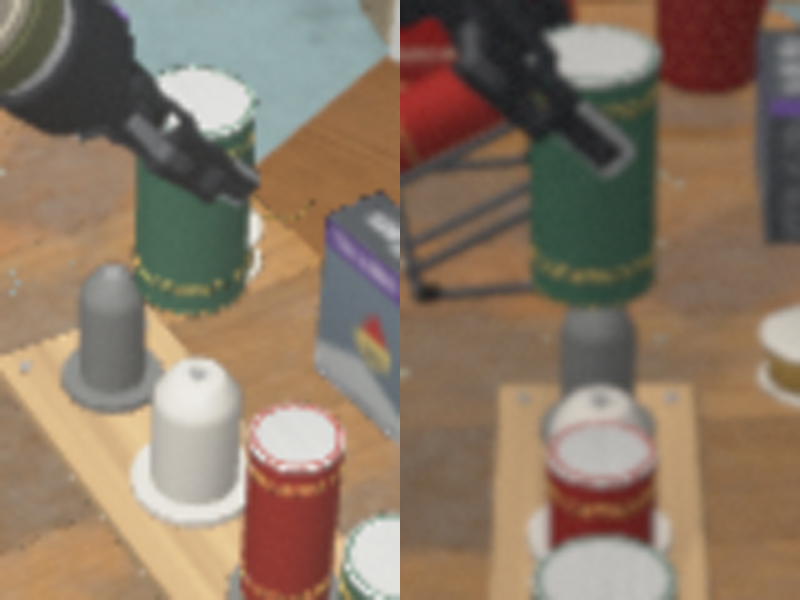

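Both views show green upright above the board. In scene it sits over the white form, post about (317,255), with the form's neighbours clear. Next I'll measure the bearings of vertical edges for the held canister and all the forms, and fit the board.

```bash
cat > bear.py <<'E'
from h import *
def hsv(c,k=4):
    return cv2.cvtColor(cv2.resize(c["image"],None,fx=k,fy=k,interpolation=cv2.INTER_CUBIC),cv2.COLOR_RGB2HSV).astype(int)
def mask(c,col):
    h=hsv(c);H,S,V=h[...,0],h[...,1],h[...,2]
    if col=="g": return (H>60)&(H<95)&(S>90)
    if col=="r": return ((H<7)|(H>172))&(S>150)
    if col=="n": return (S<55)
def bear(c,col,x0,x1,y0,y1,k=4):
    "median left/right edge bearings of a vertical round thing, rows y0..y1 within cols x0..x1"
    m=mask(c,col);B=[[],[]];px=[]
    for v in range(int(y0*k),int(y1*k)):
        xs=np.where(m[v,int(x0*k):int(x1*k)])[0]
        if len(xs)<5: continue
        e=[(xs[0]+int(x0*k))/k-.5,(xs[-1]+1+int(x0*k))/k-.5];px.append(e)
        for i in (0,1):
            d=ray(c,(e[i],(v+.5)/k-.5))[1];B[i].append(np.arctan2(d[1],d[0]))
    a,b=np.median(B[0]),np.median(B[1])
    return (-c["R"].T@c["t"])[:2],(a+b)/2,abs(a-b)/2,np.median(px,0),len(px)
E
python3 - <<'E'
from bear import *
from scipy.optimize import least_squares
s=np.load("scene5.npy",allow_pickle=True).item();d=np.load("side5.npy",allow_pickle=True).item()
M=[("slim",162,.022,bear(s,"n",288,313,226,236)),("slim",162,.022,bear(d,"n",268,292,225,231)),
("wide",54,.028,bear(s,"n",302,327.5,250,259)),
("dslim",-54,.027,bear(s,"r",325,350,258,277)),("dslim",-54,.027,bear(d,"r",265,297,253,262)),
("dwide",-162,.033,bear(s,"g",340,374,285,310)),("dwide",-162,.033,bear(d,"g",262,300,282,305))]
H=[bear(s,"g",302,335,204,218),bear(d,"g",262,300,193,203)]
for n,l,r,b in M: print(n,b[3].round(2),b[4],"width-> dist",(r/np.sin(b[2])).round(3))
for b in H: print("held",b[3].round(2),b[4],(.033/np.sin(b[2])).round(3))
res=lambda q,o,t:-np.sin(t)*(q[0]-o[0])+np.cos(t)*(q[1]-o[1])
pos=lambda x,l:np.array([x[0]-np.sin(x[2])*l/1e3,x[1]+np.cos(x[2])*l/1e3])
f=lambda x:[1e3*res(pos(x,l),b[0],b[1]) for n,l,r,b in M]
q=least_squares(f,[.563,-.23,-.05]);print(q.x.round(4),q.fun.round(2));np.save("board.npy",q.x)
print("wide",pos(q.x,54).round(4),"slim",pos(q.x,162).round(4))
h=least_squares(lambda x:[res(x,b[0],b[1]) for b in H],[.56,-.17]).x
m,b=np.load("g_mb.npy");R,t=tool();print("held axis seen",h.round(4),"by tool mouth",(R.apply(m)+t).round(4),"base",(R.apply(b)+t).round(4))
E
```

```text
slim [293.25 306.25] 40 width-> dist 1.167
slim [271.62 286.25] 24 width-> dist 1.282
wide [306.12 326.  ] 36 width-> dist 0.932
dslim [327.25 343.25] 74 width-> dist 1.103
dslim [270.5  288.75] 36 width-> dist 1.218
dwide nan 0 width-> dist nan
dwide [268.25 291.5 ] 66 width-> dist 1.118
held nan 0 nan
held [267.5 279. ] 33 2.532
  return _methods._mean(a, axis=axis, dtype=dtype,
  ret = ret.dtype.type(ret / rcount)
Traceback (most recent call last):
ValueError: Residuals are not finite in the initial point.
```

```bash
python3 - <<'E'
from bear import *
s=np.load("scene5.npy",allow_pickle=True).item();d=np.load("side5.npy",allow_pickle=True).item()
f=lambda c,r,a,b:print(r,cv2.cvtColor(c["image"],cv2.COLOR_RGB2HSV)[r,a:b].tolist())
f(s,214,302,332);f(s,300,340,374);f(s,253,303,330);f(d,198,262,296)
E
```

```text
214 [[16, 119, 182], [15, 122, 180], [16, 112, 150], [52, 49, 99], [69, 68, 101], [71, 71, 101], [71, 74, 104], [70, 71, 104], [71, 71, 104], [71, 74, 104], [71, 74, 104], [70, 72, 106], [71, 75, 105], [71, 73, 101], [71, 70, 102], [70, 74, 100], [70, 71, 97], [71, 67, 95], [70, 67, 92], [68, 62, 90], [69, 66, 89], [69, 62, 86], [69, 59, 86], [69, 59, 82], [64, 47, 87], [46, 33, 117], [19, 49, 165], [16, 68, 199], [16, 115, 198], [15, 122, 194]]
300 [[17, 97, 213], [17, 94, 216], [18, 91, 223], [17, 92, 218], [29, 70, 128], [64, 57, 99], [66, 62, 99], [68, 65, 102], [69, 69, 104], [69, 68, 105], [69, 66, 105], [68, 70, 106], [69, 70, 106], [69, 68, 105], [70, 67, 106], [69, 67, 106], [70, 68, 105], [69, 67, 103], [69, 69, 103], [69, 66, 101], [68, 66, 100], [68, 66, 96], [70, 67, 95], [69, 64, 92], [67, 59, 90], [66, 61, 88], [66, 59, 86], [43, 52, 93], [19, 84, 171], [17, 94, 203], [16, 92, 167], [14, 85, 156], [15, 76, 157], [15, 75, 159]]
253 [[18, 92, 224], [19, 90, 226], [19, 88, 229], [19, 84, 230], [18, 66, 224], [19, 30, 185], [21, 18, 183], [18, 17, 190], [17, 18, 193], [19, 18, 196], [19, 18, 196], [21, 17, 195], [20, 16, 194], [20, 20, 193], [21, 18, 189], [21, 18, 186], [21, 18, 182], [20, 17, 176], [20, 18, 169], [21, 16, 160], [16, 18, 152], [20, 21, 145], [17, 32, 150], [16, 77, 189], [14, 85, 181], [4, 77, 208], [3, 64, 211]]
198 [[9, 28, 90], [17, 22, 81], [15, 26, 77], [41, 28, 74], [69, 63, 77], [73, 86, 80], [74, 91, 81], [73, 92, 80], [73, 90, 82], [73, 89, 83], [74, 89, 80], [73, 89, 80], [72, 91, 81], [74, 85, 78], [74, 94, 76], [74, 90, 74], [74, 90, 74], [73, 87, 73], [74, 84, 73], [72, 85, 69], [74, 84, 70], [73, 87, 70], [72, 80, 70], [72, 86, 68], [74, 84, 67], [73, 81, 66], [74, 88, 64], [69, 68, 64], [30, 57, 72], [17, 104, 115], [15, 119, 144], [14, 124, 150], [15, 121, 145], [14, 120, 144]]
```

```bash
sed -i 's/(H>60)&(H<95)&(S>90)/(H>42)\&(H<95)\&(S>25)/; s/(S<55)/(S<50)/' bear.py
cat > meas.py <<'E'
from bear import *
from scipy.optimize import least_squares
s=np.load("scene5.npy",allow_pickle=True).item();d=np.load("side5.npy",allow_pickle=True).item()
M=[("slim",162,.022,bear(s,"n",288,313,226,234)),("slim",162,.022,bear(d,"n",268,292,225,231)),
("wide",54,.028,bear(s,"n",304,327.5,248,254)),
("dslim",-54,.027,bear(s,"r",325,350,258,277)),("dslim",-54,.027,bear(d,"r",265,297,253,262)),
("dwide",-162,.033,bear(s,"g",340,374,290,306)),("dwide",-162,.033,bear(d,"g",262,300,282,305))]
H=[bear(s,"g",300,335,208,218),bear(d,"g",262,300,196,205)]
for n,l,r,b in M: print(n,b[3].round(2),b[4],"width-> dist",(r/np.sin(b[2])).round(3))
for b in H: print("held",b[3].round(2),b[4],(.033/np.sin(b[2])).round(3))
res=lambda q,o,t:-np.sin(t)*(q[0]-o[0])+np.cos(t)*(q[1]-o[1])
pos=lambda x,l:np.array([x[0]-np.sin(x[2])*l/1e3,x[1]+np.cos(x[2])*l/1e3])
f=lambda x:[1e3*res(pos(x,l),b[0],b[1]) for n,l,r,b in M]
q=least_squares(f,[.563,-.23,-.05]);print(q.x.round(4),q.fun.round(2));np.save("board.npy",q.x)
print("wide",pos(q.x,54).round(4),"slim",pos(q.x,162).round(4))
h=least_squares(lambda x:[res(x,b[0],b[1]) for b in H],[.56,-.17]).x
m,b=np.load("g_mb.npy");R,t=tool();print("held axis seen",h.round(4),"by tool mouth",(R.apply(m)+t).round(4),"base",(R.apply(b)+t).round(4))
E
python3 meas.py
```

```text
slim [293.5 306. ] 32 width-> dist 1.211
slim [271.75 286.25] 24 width-> dist 1.298
wide [308.   325.25] 24 width-> dist 1.076
dslim [327.25 343.25] 74 width-> dist 1.103
dslim [270.5  288.75] 36 width-> dist 1.218
dwide [344.75 367.75] 64 width-> dist 0.903
dwide [267. 293.] 92 width-> dist 0.999
held [305.   326.75] 40 1.086
held [265.75 289.75] 36 1.214
[ 0.5625 -0.2278 -0.0532] [-0.26  0.28  0.28 -0.59 -0.16  0.5  -0.04]
wide [ 0.5653 -0.1739] slim [ 0.5711 -0.066 ]
held axis seen [ 0.5612 -0.1692] by tool mouth [ 0.5669 -0.1704  0.1899] base [ 0.5671 -0.1702  0.32  ]
```

```bash
python3 - <<'E'
from h import *
c=env.read_camera("wrist");np.save("w6.npy",c,allow_pickle=True);cv2.imwrite("pics/w6.png",c["image"][:,:,::-1])
print("post axis px",proj(c,[[.5653,-.1739,.117],[.5653,-.1739,.032]]))
E
```

```text
post axis px [[278.39460999  38.27329097]
 [279.24103812 -28.73361725]]
```

View pics/w6.png

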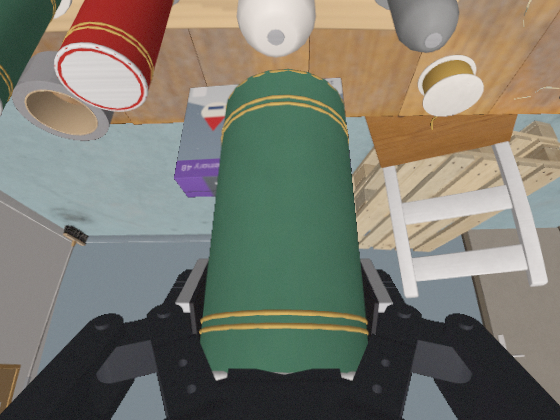

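The nose of the white form shows at (276,37), just ahead of the held mouth (rim at columns 224–347, row 75). The grey form is at (425,20).

```bash
python3 - <<'E'
from bear import *
from scipy.optimize import least_squares
c=np.load("w6.npy",allow_pickle=True).item()
im=c["image"]
h=hsv(c,1)
print(h[180,200:232].tolist(),h[180,340:368].tolist())
print(h[8,230:246].tolist(),h[8,308:324].tolist())
m=mask(c,"g")
P=bear(c,"n",228,322,4,18);print("post",P[3:],"width dist",.028/np.sin(P[2]))
H=bear(c,"g",205,370,140,240);print("held",H[3:],"dist",.033/np.sin(H[2]))
o=P[0]
for n,b in (("post",P),("held",H)):
    for x in (.562,.566): print(n,x,o[1]+np.tan(b[1])*(x-o[0]))
g=cv2.cvtColor(im,cv2.COLOR_RGB2GRAY)[25:50,262:292];v,u=np.unravel_index(g.argmin(),g.shape);print("hole",u+262,v+25,onz(c,(u+262,v+25),.117))
E
```

```text
[[133, 118, 164], [133, 120, 164], [134, 115, 160], [133, 100, 150], [129, 72, 134], [122, 40, 121], [111, 24, 107], [107, 21, 108], [101, 20, 103], [103, 17, 108], [103, 22, 106], [102, 24, 105], [105, 24, 108], [103, 22, 106], [101, 19, 107], [113, 21, 110], [109, 19, 108], [79, 44, 93], [75, 91, 90], [75, 98, 94], [76, 95, 94], [75, 93, 99], [75, 92, 100], [73, 94, 103], [73, 92, 105], [75, 88, 107], [75, 95, 105], [74, 95, 105], [74, 86, 107], [75, 91, 109], [74, 90, 108], [73, 88, 110]] [[73, 98, 102], [72, 91, 98], [75, 87, 97], [75, 88, 102], [74, 86, 98], [73, 94, 98], [76, 95, 97], [74, 92, 94], [75, 96, 88], [72, 97, 89], [74, 92, 86], [74, 92, 83], [18, 58, 192], [18, 59, 193], [18, 71, 157], [17, 77, 146], [18, 78, 143], [18, 80, 144], [18, 81, 144], [18, 76, 147], [17, 75, 133], [17, 73, 126], [19, 72, 124], [17, 64, 132], [19, 64, 140], [18, 68, 147], [19, 50, 173], [18, 60, 171]]
[[17, 85, 199], [17, 85, 199], [17, 85, 200], [17, 81, 201], [17, 83, 200], [17, 82, 199], [17, 85, 200], [16, 50, 185], [14, 21, 178], [15, 16, 186], [18, 16, 193], [14, 14, 200], [16, 16, 204], [14, 13, 208], [10, 14, 213], [13, 14, 214]] [[18, 15, 199], [12, 17, 195], [14, 18, 189], [15, 14, 181], [15, 18, 172], [15, 19, 161], [13, 26, 155], [16, 70, 187], [18, 85, 208], [17, 82, 209], [17, 84, 207], [17, 83, 209], [17, 83, 208], [17, 84, 209], [17, 82, 209], [17, 83, 210]]
post (array([236.75, 314.75]), 56) width dist 0.14619741588605725
held (array([215.375, 355.5  ]), 400) dist 0.1408186847951534
post 0.562 -0.17560713515398807
post 0.566 -0.17594733540338875
held 0.562 -0.1699224355883963
held 0.566 -0.17010269598798247
hole 283 35 [ 0.56293545 -0.17063821  0.117     ]
```

```bash
python3 - <<'E'
from bear import *
from cyl import cyl
d=np.load("side5.npy",allow_pickle=True).item();c=np.load("w6.npy",allow_pickle=True).item()
m=mask(d,"g");k=4;r=[]
for v in range(168*k,211*k):
    xs=np.where(m[v,272*k:300*k])[0]
    if len(xs): 
        e=(xs[-1]+1)/k+272-.5;dd=ray(d,(e,(v+.5)/k-.5))[1];r.append((v/k,e,np.arctan2(dd[1],dd[0])))
r=np.array(r);print(r[::8,:2].round(2).tolist());A=np.polyfit(r[:,0],r[:,2],1)
print("bearing slope*1.33m per px row",A[0]*1.33,"m; rows per m height approx",504*.866/1.3)
m=mask(c,"g");L=[]
for i in (0,1):
    p=[]
    for v in range(120,250,2):
        xs=np.where(m[v*k,205*k:370*k])[0];p.append(ray(c,((xs[0] if i==0 else xs[-1]+1)/k+205-.5,v))[1])
    L.append(np.linalg.svd(np.array(p))[2][2])
a=np.cross(*L);a/=np.linalg.norm(a);print("wrist axis",a)
E
```

```text
[[169.25, 290.0], [171.25, 290.25], [173.25, 289.0], [175.25, 285.5], [177.25, 290.25], [179.25, 290.25], [181.25, 290.0], [183.25, 290.0], [185.25, 290.0], [187.25, 290.0], [189.25, 290.0], [191.25, 289.75], [193.25, 289.75], [195.25, 289.75], [197.25, 289.75], [199.25, 289.75], [201.25, 289.75], [203.25, 289.5], [205.25, 289.25], [207.25, 286.25], [209.25, 289.5]]
bearing slope*1.33m per px row 1.4579486331485085e-05 m; rows per m height approx 335.7415384615384
wrist axis [ 0.27994398 -0.15946245  0.94668004]
```

```bash
python3 - <<'E'
from bear import *
c=np.load("w6.npy",allow_pickle=True).item();m=mask(c,"g");k=4;L=[]
for i,(a,b) in enumerate([(205,235),(335,365)]):
    p=[]
    for v in range(140,250,2):
        xs=np.where(m[v*k,a*k:b*k])[0];p.append((v,(xs[0] if i==0 else xs[-1]+1)/k+a-.5))
    p=np.array(p)
    for _ in range(4):
        f=np.polyfit(p[:,0],p[:,1],1);e=abs(p[:,1]-np.polyval(f,p[:,0]));p=p[e<=max(.6,np.percentile(e,85))]
    print(f,len(p));L.append(np.linalg.svd(np.array([ray(c,(u,v))[1] for v,u in p]))[2][2])
a=np.cross(*L);a/=np.linalg.norm(a);print("wrist axis",a)
R=Rg(-.053,np.radians(45));t=tool()[1]
print(go(t+np.array([.0045,-.0055,0]),R))
print("down 1mm in tool",R.inv().apply([0,0,-1]))
E
```

```text
[-1.96041780e-01  2.51081182e+02] 28
[-3.62701217e-02  3.64386038e+02] 28
wrist axis [ 0.08624272 -0.09785882  0.99145643]
(array([-0.0034, -0.0053,  0.0034]), array([ 0.0042, -0.0024,  0.0046]))
down 1mm in tool [ 7.07106781e-01 -3.46944695e-18  7.07106781e-01]
```

The held axis is vertical to within about 0.5°. Combining the measurements gives a correction of about +3 mm in x and -5 mm in y, and I'll let the nose taper and the wrist force guide the rest.

```bash
python3 nudge.py '[[-0.002,-0.005,0.002,0,0,0],[0.02,-0.0051,0.0244,0,0,0],[0.0438,-0.0051,0.0482,0,0,0],[0.05,-0.0051,0.0544,0,0,0],[0.056,-0.0051,0.0604,0,0,0],[0.056,-0.0051,0.0604,0,0,0]]'; python3 nudge.py '[[0.004,0,0.004,0,0,0],[0.007,0,0.007,0,0,0],[0.007,0,0.007,0,0,0]]'
```

```text
clock: 12.92
tcp_pos: [0.5654, -0.1767, 0.2049]
orientation: [0.382, 0.023, 0.924, -0.01]
wrist_force: [0.4, 0.5, -1.2]
finger_gap: 0.0652
grip_force: 61.7
clock: 13.3
tcp_pos: [0.5648, -0.1764, 0.1943]
orientation: [0.381, 0.023, 0.924, -0.009]
wrist_force: [0.2, -1.0, -1.8]
finger_gap: 0.0651
grip_force: 61.7
```

```bash
python3 nudge.py '[[0.004,0,0.004,0,0,0],[0.007,0,0.007,0,0,0],[0.007,0,0.007,0,0,0]]';python3 nudge.py '[[0.004,0,0.004,0,0,0],[0.007,0,0.007,0,0,0],[0.007,0,0.007,0,0,0]]'
```

```text
clock: 13.68
tcp_pos: [0.5648, -0.1764, 0.1841]
orientation: [0.381, 0.023, 0.924, -0.009]
wrist_force: [1.1, 0.9, -1.6]
finger_gap: 0.0655
grip_force: 61.5
clock: 14.05
tcp_pos: [0.5647, -0.1763, 0.1742]
orientation: [0.381, 0.023, 0.924, -0.009]
wrist_force: [1.5, 0.6, -1.4]
finger_gap: 0.0655
grip_force: 61.5
```

```bash
python3 nudge.py '[[0.0066,0,0.0074,0,0,0],[0.0136,0,0.0144,0,0,0],[0.0206,0,0.0214,0,0,0],[0.024,0,0.025,0,0,0],[0.024,0,0.025,0,0,0]]'
```

```text
clock: 14.68
tcp_pos: [0.5652, -0.1763, 0.1392]
orientation: [0.381, 0.023, 0.924, -0.009]
wrist_force: [0.6, 0.0, -1.4]
finger_gap: 0.0657
grip_force: 61.5
```

```bash
python3 nudge.py '[[0.002,0,0.002,0,0,0],[0.004,0,0.004,0,0,0],[0.004,0,0.004,0,0,0]]'
```

```text
clock: 15.05
tcp_pos: [0.5652, -0.1765, 0.1342]
orientation: [0.381, 0.023, 0.924, -0.009]
wrist_force: [0.6, 0.4, -1.7]
finger_gap: 0.0651
grip_force: 61.6
```

```bash
python3 nudge.py '[[0.0015,0,0.0015,0,0,0],[0.003,0,0.003,0,0,0],[0.003,0,0.003,0,0,0]]';python3 nudge.py '[[0.001,0,0.001,0,0,0],[0.0015,0,0.0015,0,0,0],[0.0015,0,0.0015,0,0,0]]'
```

```text
clock: 15.42
tcp_pos: [0.5653, -0.1764, 0.1299]
orientation: [0.381, 0.023, 0.924, -0.009]
wrist_force: [0.9, -0.5, -0.7]
finger_gap: 0.0652
grip_force: 61.6
clock: 15.8
tcp_pos: [0.5664, -0.1768, 0.1295]
orientation: [0.383, 0.022, 0.924, -0.01]
wrist_force: [-2.1, 0.6, 4.4]
finger_gap: 0.0652
grip_force: 62.2
```

Contact came at the expected height, with a 6 N rise. I'll release and back out along the tool.

```bash
python3 nudge.py '[[0,0,0,0,0,0],[0,0,0,0,0,0],[0,0,0,0,0,0]]' 0.081; python3 nudge.py '[[0,0,-0.02,0,0,0],[0,0,-0.05,0,0,0],[0,0,-0.1,0,0,0],[0,0,-0.15,0,0,0],[0,0,-0.19,0,0,0],[0,0,-0.19,0,0,0]]' && python3 - <<'E'
from h import *
c=env.read_camera("side");s=env.read_camera("scene")
for k in (s,c): 
    print(proj(k,[[.5653,-.1739,.162]]))
a=Rg(.119,np.radians(25)).as_matrix()[:,0];G=np.array([.5513,.2927,.0939])+.036*a
R=Rg(.119,np.radians(-20));M=R.as_matrix()
print(go(G+M[:,2]*(-.004-.11),R),go(G-M[:,2]*.004,R))
E
```

```text
clock: 16.18
tcp_pos: [0.5653, -0.1766, 0.1279]
orientation: [0.381, 0.023, 0.924, -0.009]
wrist_force: [-0.3, -0.5, 0.5]
finger_gap: 0.0808
grip_force: 0.0
clock: 16.92
tcp_pos: [0.4314, -0.1711, 0.2657]
orientation: [0.383, 0.023, 0.923, -0.012]
wrist_force: [0.8, -0.1, -0.6]
finger_gap: 0.0813
grip_force: 0.0
[[317.36657694 227.79736946]]
[[279.33956308 220.75920706]]
(array([-0.0183,  0.4697,  0.1265]), array([-0.0397,  1.1297, -0.1748])) (array([0.0809, 0.4635, 0.1735]), array([-0.0397,  1.1297, -0.1748]))
```

```bash
python3 nudge.py '[[-0.002,0.055,0.01,-0.005,0.14,-0.022],[-0.005,0.115,0.03,-0.01,0.29,-0.045],[-0.007,0.175,0.05,-0.015,0.44,-0.067],[-0.01,0.235,0.065,-0.02,0.59,-0.09],[-0.012,0.295,0.08,-0.026,0.74,-0.115],[-0.014,0.355,0.095,-0.031,0.89,-0.138],[-0.016,0.415,0.11,-0.036,1.03,-0.16],[-0.0183,0.4697,0.1265,-0.0397,1.1297,-0.1748]]' 0.085 && python3 nudge.py '[[0,0,0,0,0,0],[0,0,0,0,0,0]]' && python3 - <<'E'
from bear import *
a=Rg(.119,np.radians(25)).as_matrix()[:,0];G=np.array([.5513,.2927,.0939])+.036*a
R=Rg(.119,np.radians(-20));M=R.as_matrix();print(go(G-M[:,2]*.004,R))
c=env.read_camera("side");s=env.read_camera("scene");w=env.read_camera("wrist")
o=np.zeros((600,800,3),np.uint8)
for c_,x,(cx,cy) in [(s,0,(318,250)),(c,250,(280,235))]:
    o[:300,x:x+240]=cv2.resize(c_["image"][cy-37:cy+38,cx-30:cx+30,::-1],(240,300),interpolation=cv2.INTER_CUBIC)
o[300:600,:400]=cv2.resize(w["image"][:,:,::-1],(400,300));cv2.imwrite("pics/z7.png",o)
b=bear(s,"g",300,335,238,255);b2=bear(c,"g",262,300,232,238);print(b[3:],b2[3:])
E
```

```text
clock: 18.02
tcp_pos: [0.5567, 0.2941, 0.1827]
orientation: [-0.176, -0.06, 0.982, -0.011]
wrist_force: [2.4, 0.6, 1.4]
finger_gap: 0.0853
grip_force: 0.0
clock: 18.27
tcp_pos: [0.5555, 0.2918, 0.1825]
orientation: [-0.176, -0.06, 0.982, -0.011]
wrist_force: [-1.4, -0.2, 0.5]
finger_gap: 0.0851
grip_force: 0.0
(array([-0.0016,  0.0016,  0.1061]), array([-0.0013, -0.0058,  0.0025]))
(array([306.375, 326.75 ]), 68) (array([268.  , 290.25]), 24)
```

View pics/z7.png

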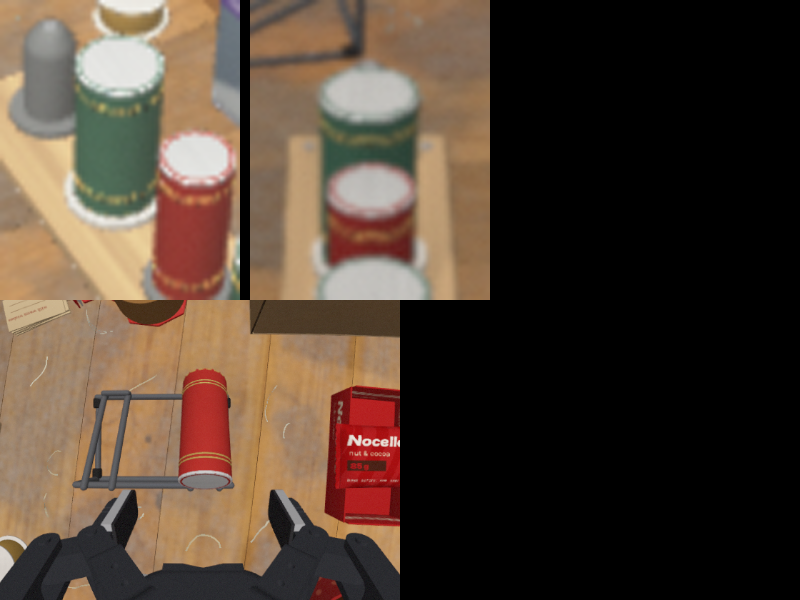

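Green is seated on the white flange in both views. The wrist inset shows red centred between the fingers. Now I'll go down on red.

```bash
python3 nudge.py '[[0,0.001,0.03,0,-0.003,0.001],[-0.001,0.0016,0.065,-0.001,-0.006,0.002],[-0.0016,0.0016,0.095,-0.001,-0.006,0.002],[-0.0016,0.0016,0.106,-0.001,-0.006,0.002],[-0.0016,0.0016,0.106,-0.001,-0.006,0.002]]'; python3 nudge.py '[[0,0,0,0,0,0],[0,0,0,0,0,0],[0,0,0,0,0,0],[0,0,0,0,0,0]]' 0.04 55;  python3 - <<'E'
from h import *
R,t=tool();T=R.as_matrix()
b=np.array([.5513,.2927,.0939]);a=Rg(.119,np.radians(25)).as_matrix()[:,0]
m=T.T@(b+.127*a-t);b=T.T@(b-t);np.save("r_mb.npy",[m,b]);print(m,b)
E
```

```text
clock: 19.05
tcp_pos: [0.5214, 0.288, 0.0887]
orientation: [-0.17, -0.058, 0.984, -0.009]
wrist_force: [0.7, -0.0, -0.0]
finger_gap: 0.0851
grip_force: 0.0
clock: 19.55
tcp_pos: [0.5222, 0.2889, 0.0879]
orientation: [-0.17, -0.058, 0.984, -0.009]
wrist_force: [0.3, -0.1, 6.5]
finger_gap: 0.0533
grip_force: 57.5
[0.06482902 0.00014438 0.07370464] [-0.02563527  0.0003995  -0.01543092]
```

```bash
python3 nudge.py '[[0.015,0,-0.04,0,0,0],[0.03,0,-0.08,0,0,0],[0.045,0,-0.12,0,0,0],[0.06,0,-0.16,0,0,0],[0.06,0,-0.18,0,0,0],[0.06,0,-0.18,0,0,0]]'
python3 - <<'E'
from h import *
gm=np.load("g_mb.npy")[0];w=Ro.from_quat([.023,.924,-.009,.381]).apply(gm)+[.5653,-.1766,.129];print("wide seat by tool",w)
sl=w[:2]+[.00574,.10785];print(sl)
m,b=np.load("r_mb.npy");R2=Rg(-.053,np.radians(45.44));print(go(np.array([*sl,.19])-R2.apply(m),R2))
E
```

```text
clock: 20.3
tcp_pos: [0.5267, 0.2891, 0.2773]
orientation: [-0.169, -0.058, 0.984, -0.009]
wrist_force: [0.7, 0.2, -0.5]
finger_gap: 0.0527
grip_force: 57.9
wide seat by tool [ 0.5687169  -0.17699541  0.03146104]
[ 0.5744569  -0.06914541]
(array([ 0.0053, -0.3603, -0.0102]), array([ 0.0428, -1.1305,  0.175 ]))
```

```bash
python3 nudge.py '[[0.001,-0.045,-0.001,0.005,-0.15,0.022],[0.002,-0.095,-0.003,0.011,-0.31,0.047],[0.003,-0.145,-0.004,0.017,-0.47,0.072],[0.003,-0.195,-0.006,0.023,-0.63,0.096],[0.004,-0.247,-0.007,0.029,-0.79,0.12],[0.005,-0.302,-0.009,0.035,-0.95,0.146],[0.0053,-0.3603,-0.0102,0.0428,-1.1305,0.175],[0.0053,-0.3603,-0.0102,0.0428,-1.1305,0.175]]' && python3 nudge.py '[[0,0,0,0,0,0],[0,0,0,0,0,0]]' && cat > m2.py <<'E'
from bear import *
from scipy.optimize import least_squares
m,b=np.load("r_mb.npy");R2=Rg(-.053,np.radians(45.44));print(go(np.array([.5745,-.0691,.19])-R2.apply(m),R2),env.get_state()["joint_pos"].round(2))
R,t=tool();M=R.apply(m)+t;B=R.apply(b)+t;print("tool model mouth",M.round(4),"base",B.round(4))
C={n:env.read_camera(n) for n in ("scene","side","wrist")};np.save("c7.npy",C,allow_pickle=True)
S=[.5711,-.066];res=lambda q,o,t:-np.sin(t)*(q[0]-o[0])+np.cos(t)*(q[1]-o[1])
for n in C:
    c=C[n];print(n,"model mouth/base px",proj(c,[M,B]).round(1).tolist(),"post top/seat px",proj(c,[[*S,.117],[*S,.032]]).round(1).tolist())
E
python3 m2.py
```

```text
clock: 21.3
tcp_pos: [0.56, -0.0721, 0.2786]
orientation: [0.38, 0.029, 0.924, -0.011]
wrist_force: [-0.8, 0.8, -1.2]
finger_gap: 0.0529
grip_force: 58.1
clock: 21.55
tcp_pos: [0.5677, -0.0681, 0.2884]
orientation: [0.385, 0.023, 0.923, -0.01]
wrist_force: [-0.9, -0.7, -0.4]
finger_gap: 0.0526
grip_force: 58.1
(array([ 0.0005, -0.0008,  0.0002]), array([ 0.0007, -0.0023,  0.003 ])) [-0.37 -0.22 -0.74  0.29  0.22 -0.23]
tool model mouth [ 0.5745 -0.0685  0.1905] base [ 0.5748 -0.068   0.3175]
scene model mouth/base px [[301.4, 200.5], [301.6, 165.9]] post top/seat px [[299.9, 218.7], [299.8, 238.3]]
side model mouth/base px [[280.3, 192.3], [280.6, 150.2]] post top/seat px [[278.9, 214.5], [278.8, 239.2]]
wrist model mouth/base px [[283.9, 124.7], [284.7, 365.9]] post top/seat px [[287.4, 37.1], [287.0, -30.5]]
```

Picture budget is used up, so I'll measure numerically: red's edges against the grey post, in all three cameras.

```bash
cat > m3.py <<'E'
from bear import *
C=np.load("c7.npy",allow_pickle=True).item()
H=lambda c:cv2.cvtColor(c["image"],cv2.COLOR_RGB2HSV).astype(int)
def runs(c,rows,a,b,f):
    h=H(c)
    for r in rows:
        x=np.where(f(h[r,a:b]))[0]
        if len(x): 
            g=np.split(x,np.where(np.diff(x)>2)[0]+1);g=max(g,key=len);print(r,g[0]+a,g[-1]+a,"mid",(g[0]+g[-1])/2+a)
red=lambda p:((p[:,0]<8)|(p[:,0]>170))&(p[:,1]>110)
gry=lambda p:(p[:,1]<45)
for n,hr,(a,b),pr,(pa,pb) in [("scene",range(184,204,3),(280,325),range(220,236,3),(285,318)),("side",range(172,196,3),(260,300),range(216,226,2),(262,298)),("wrist",range(90,250,25),(190,380),range(2,48,5),(225,350))]:
    print(n,"held");runs(C[n],hr,a,b,red);print(n,"post");runs(C[n],pr,pa,pb,gry)
E
python3 m3.py
```

```text
scene held
184 293 302 mid 297.5
187 293 309 mid 301.0
190 293 309 mid 301.0
193 293 309 mid 301.0
196 293 309 mid 301.0
199 296 307 mid 301.5
202 294 309 mid 301.5
scene post
220 296 304 mid 300.0
223 294 306 mid 300.0
226 294 317 mid 305.5
229 294 317 mid 305.5
232 294 317 mid 305.5
235 293 306 mid 299.5
side held
172 271 289 mid 280.0
175 271 289 mid 280.0
178 271 289 mid 280.0
181 271 289 mid 280.0
184 272 289 mid 280.5
187 273 287 mid 280.0
190 271 276 mid 273.5
193 272 288 mid 280.0
side post
216 272 287 mid 279.5
218 269 290 mid 279.5
220 268 291 mid 279.5
222 267 291 mid 279.0
224 267 291 mid 279.0
wrist held
90 283 283 mid 283.0
115 239 268 mid 253.5
140 239 328 mid 283.5
165 233 334 mid 283.5
190 232 336 mid 284.0
215 230 338 mid 284.0
240 228 340 mid 284.0
wrist post
2 255 313 mid 284.0
7 255 314 mid 284.5
12 255 314 mid 284.5
17 254 314 mid 284.0
22 256 313 mid 284.5
27 257 311 mid 284.0
32 260 309 mid 284.5
37 263 305 mid 284.0
42 269 301 mid 285.0
47 278 291 mid 284.5
```

```bash
python3 - <<'E'
from bear import *
c=np.load("c7.npy",allow_pickle=True).item()["wrist"];o=-c["R"].T@c["t"]
for n,e,rows,r in [("held",(231.6,336.4),(190,),.027),("held",(227.6,340.4),(240,),.027),("held",(232.6,334.4),(165,),.027),("post",(254.5,314.3),(7,),.022),("post",(254.5,314.4),(12,),.022)]:
    t=[np.arctan2(d[1],d[0]) for d in (ray(c,(u,rows[0]))[1] for u in e)];D=r/np.sin(abs(t[0]-t[1])/2);T=sum(t)/2
    print(n,o[0]+D*np.cos(T),o[1]+D*np.sin(T))
R=Rg(-.053,np.radians(45.44));t=tool()[1]
for v in [(-.002,0,0)]: print(go(t+np.array(v),R))
E
```

```text
held 0.5738352493516041 -0.06835112520293518
held 0.5737837025639925 -0.06832161201232129
held 0.5722741819877417 -0.06855082455051499
post 0.572730473348547 -0.06815224826508204
post 0.5743153205469732 -0.06819024210878014
(array([ 0.0014, -0.0001, -0.0014]), array([ 0.001 , -0.0026,  0.0034]))
```

```bash
python3 nudge.py '[[0.02,0.0002,0.018,0,0,0],[0.044,0.0002,0.042,0,0,0],[0.052,0.0002,0.05,0,0,0],[0.058,0.0002,0.056,0,0,0],[0.064,0.0002,0.062,0,0,0],[0.064,0.0002,0.062,0,0,0]]'; python3 nudge.py '[[0.004,0,0.004,0,0,0],[0.007,0,0.007,0,0,0],[0.007,0,0.007,0,0,0]]'
```

```text
clock: 22.45
tcp_pos: [0.5654, -0.069, 0.1977]
orientation: [0.384, 0.024, 0.923, -0.011]
wrist_force: [0.3, 0.5, -1.6]
finger_gap: 0.0529
grip_force: 58.1
clock: 22.82
tcp_pos: [0.5651, -0.069, 0.1875]
orientation: [0.384, 0.024, 0.923, -0.011]
wrist_force: [-0.3, 0.3, -0.9]
finger_gap: 0.0528
grip_force: 58.0
```

```bash
python3 nudge.py '[[0.004,0,0.004,0,0,0],[0.008,0,0.008,0,0,0],[0.011,0,0.011,0,0,0],[0.011,0,0.011,0,0,0]]'; python3 nudge.py '[[0.005,0,0.005,0,0,0],[0.01,0,0.01,0,0,0],[0.015,0,0.015,0,0,0],[0.02,0,0.02,0,0,0],[0.02,0,0.02,0,0,0]]'
```

```text
clock: 23.32
tcp_pos: [0.5651, -0.069, 0.1716]
orientation: [0.384, 0.024, 0.923, -0.011]
wrist_force: [0.5, 0.4, -1.5]
finger_gap: 0.0529
grip_force: 58.0
clock: 23.95
tcp_pos: [0.565, -0.0689, 0.1429]
orientation: [0.384, 0.024, 0.923, -0.011]
wrist_force: [-0.1, 0.8, -1.0]
finger_gap: 0.0527
grip_force: 58.0
```

```bash
python3 nudge.py '[[0.003,0,0.003,0,0,0],[0.006,0,0.006,0,0,0],[0.007,0,0.007,0,0,0],[0.007,0,0.007,0,0,0]]'; python3 nudge.py '[[0.001,0,0.001,0,0,0],[0.002,0,0.002,0,0,0],[0.002,0,0.002,0,0,0]]'
```

```text
clock: 24.45
tcp_pos: [0.5654, -0.0691, 0.1339]
orientation: [0.384, 0.024, 0.923, -0.011]
wrist_force: [-0.0, 0.9, -2.6]
finger_gap: 0.0529
grip_force: 58.1
clock: 24.82
tcp_pos: [0.5656, -0.0691, 0.1314]
orientation: [0.385, 0.024, 0.923, -0.011]
wrist_force: [1.7, 1.3, -1.2]
finger_gap: 0.0531
grip_force: 58.1
```

```bash
python3 nudge.py '[[0.001,0,0.001,0,0,0],[0.0015,0,0.0015,0,0,0],[0.0015,0,0.0015,0,0,0]]'
```

```text
clock: 25.2
tcp_pos: [0.566, -0.0692, 0.1299]
orientation: [0.385, 0.024, 0.922, -0.011]
wrist_force: [-2.4, 2.2, 5.2]
finger_gap: 0.0533
grip_force: 58.8
```

```bash
python3 nudge.py '[[0,0,0,0,0,0],[0,0,0,0,0,0],[0,0,0,0,0,0]]' 0.075; python3 nudge.py '[[0,0,-0.02,0,0,0],[0,0,-0.05,0,0,0],[0,0,-0.1,0,0,0],[0,0,-0.15,0,0,0],[0,0,-0.19,0,0,0],[0,0,-0.19,0,0,0]]' && python3 - <<'E'
from bear import *
C={n:env.read_camera(n) for n in ("scene","side","wrist")}
q=np.load("board.npy");S={k:np.array([q[0]-np.sin(q[2])*l,q[1]+np.cos(q[2])*l]) for k,l in (("w",.054),("s",.162))}
H=lambda c:cv2.cvtColor(c["image"],cv2.COLOR_RGB2HSV).astype(int)
red=lambda p:((p[:,0]<8)|(p[:,0]>170))&(p[:,1]>100)
grn=lambda p:(p[:,0]>42)&(p[:,0]<95)&(p[:,1]>25)
for n,c in C.items():
    for k,top,f,r in (("w",.162,grn,.033),("s",.159,red,.027)):
        for z in (top-.02,.07,.05):
            u,v=proj(c,[[*S[k],z]])[0]
            if not(0<v<419 and 40<u<520): continue
            W=int(r*c["K"][0,0]/(c["R"]@[*S[k],z]+c["t"])[2]*1.3)+2;a=int(u)-W
            x=np.where(f(H(c)[int(round(v)),a:int(u)+W]))[0]
            if len(x): print(n,k,z,"pred",u.round(1),"seen",x[0]+a,x[-1]+a,(x[0]+x[-1])/2+a)
# lid rows: predicted base top centre and bright blob centroid
for n in ("scene","side","wrist"):
    c=C[n];h=H(c)
    for k,top in (("w",.162),("s",.159)):
        u,v=proj(c,[[*S[k],top]])[0]
        if not(20<v<400): continue
        w=int(.036*c["K"][0,0]/(c["R"]@[*S[k],top]+c["t"])[2]);a,b=int(u)-w,int(v)-w
        if a<0 or b<0: continue
        m=((h[b:b+2*w,a:a+2*w,1]<40)&(h[b:b+2*w,a:a+2*w,2]>150)).astype(np.uint8)
        _,_,st,ce=cv2.connectedComponentsWithStats(m);i=1+st[1:,4].argmax();print(n,k,"lid pred",u.round(1),v.round(1),"seen",(ce[i]+[a,b]).round(1),st[i,4])
E
```

```text
clock: 25.58
tcp_pos: [0.5656, -0.0694, 0.1292]
orientation: [0.384, 0.024, 0.923, -0.011]
wrist_force: [-1.0, 0.0, 0.1]
finger_gap: 0.0751
grip_force: 0.0
clock: 26.32
tcp_pos: [0.4309, -0.0627, 0.2665]
orientation: [0.387, 0.024, 0.922, -0.013]
wrist_force: [-0.1, 0.3, 0.1]
finger_gap: 0.0754
grip_force: 0.0
scene w 0.14200000000000002 pred 317.2 seen 307 326 316.5
scene w 0.07 pred 316.5 seen 307 326 316.5
scene w 0.05 pred 316.4 seen 307 325 316.0
scene s 0.07 pred 299.9 seen 293 305 299.0
scene s 0.05 pred 299.8 seen 293 305 299.0
side w 0.14200000000000002 pred 279.3 seen 269 290 279.5
side s 0.139 pred 279.0 seen 272 287 279.5
wrist w 0.14200000000000002 pred 178.9 seen 133 203 168.0
wrist w 0.07 pred 188.6 seen 153 216 184.5
wrist w 0.05 pred 191.0 seen 156 215 185.5
wrist s 0.139 pred 288.1 seen 259 310 284.5
wrist s 0.07 pred 287.9 seen 260 309 284.5
wrist s 0.05 pred 287.8 seen 261 308 284.5
scene w lid pred 317.4 227.8 seen [317.4 228.5] 282
scene s lid pred 300.0 208.4 seen [300.5 209.5] 104
side w lid pred 279.4 220.8 seen [279.  221.2] 235
side s lid pred 279.0 201.7 seen [279.3 202. ] 96
wrist w lid pred 176.0 212.7 seen [171.9 209.9] 1603
wrist s lid pred 288.2 210.1 seen [296.8 215.2] 1327
```

Both canisters match their predicted seated positions to within about a pixel in the scene and side views, and they stand upright. The arm is clear, so I'll hand in.

```bash
python3 -c "
from workcell import env
print(env.hand_in())"
```

```text
the job is handed in; nothing more can be done
None
```

The green canister is seated mouth-down on the free wide form and the red one on the free slim form. Both were lowered until the rim touched, then released, and the job was handed in at about 26.5 s of the 72 s limit; the hand-in returned no verdict.

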